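# Fetch the rolling rod from the pipe behind the drying pots

## Robot

A 6-joint arm with a two-finger parallel gripper is mounted at the origin on the work surface. World frame = base frame: x ahead of the robot, y to its left, z up, the work surface at z = 0. Lengths are in m, angles in rad, forces in N, time in s.
With the tool pointing down it reaches from about 0.25 to 0.725 m from the base axis. Payload 4 kg.
Tool frame: the origin (TCP) lies on the centre line of the jaws, within the pads' length; the fingertips stand 17 mm ahead of it and the grasp point (between the pads) lies 2 mm behind it; z points along the fingers, y is the line along which they close (so a half turn about z gives the same grasp; the last joint's range is limited). The gripper opens to 85 mm and grips with 20 to 120 N. Pads are 22 mm wide; open, the fingers measure 114 mm over their backs; the gripper's body (76 mm by 85 mm) begins 54 mm behind the grasp point. The pads swing forward as they close: fully open they stand 13 mm farther back than shut.
Start: joints at [-1.283, 0.241, 0.005, 1.335, 0, 1.571], TCP at [0.142, -0.479, 0.248] pointing down, gripper open.
Joint ranges: [-2.72, 2.72], [-1.05, 1.87], [-1.09, 1.28], [-1.99, 2.15], [-1.42, 1.44], [-3.14, 3.14]. Speed limits (rad/s): [2.79, 2.79, 3.14, 3.14, 3.14, 3.14].

## Interface

Orientations are given as a unit quaternion [x, y, z, w].
In Python, from workcell import bot, camera, get_calibration gives the robot as it stands.
- The arm moves only by the tool apply_moves, never from a script. Its argument "steps" is a list of rows, each a list of 3 entries, a list of its own where there are three numbers: the shift along the tool's x, y, z as a fraction of full scale, then the turn, a rotation vector about the tool's x, y, z as a fraction of full scale, then the opening, from 0 (shut) to 1 (fully open). A call has exactly 8 rows; each row shifts and turns the commanded pose from where the row before left it, along the tool's axes as they then stand; what a row does not reach is not made up. Full scale, the value 1, is 20 cm for a shift and pi rad for a turn. A row lasts 1/12 s, in which the tool goes at most 41.7 mm and 7.16 degrees, less where a joint would pass 70% of its speed; a pose out of reach is approached as far as the arm can. A call with a number of a shift or a turn outside -1 to 1 is refused whole. A call with a gripper value outside its range is refused whole. The fingers move at their own pace and stop on an object; the grip force is fixed at half the most. Time passes only in rows, so rows that do not move let the fingers close, or fill a call up. It gives the time, the measured TCP pose, the force, the opening and the grip force at its end, in the units of the state.
- bot.get_obs(): the state, without advancing time (a new reading comes with each control period).
- camera(name): name is "side" or "top"; returns (picture, depth): 420x560x3 uint8, red, green, blue; 420x560 float32, m along the optical axis (not along the pixel's ray), 0 where there is no reading.
- get_calibration(name): a dict with "fov_y" (degrees; the focal length in pixels is half the picture's height over the tangent of half this angle, whatever the lens; pixels are square), "cx", "cy" (the principal point, pixels), "rvec" (rotation vector, rad) and "tvec" (3), from world to camera coordinates, as OpenCV has them. Camera axes: x right, y down, z forward; pixel columns grow to the right and rows downward; lengths in m; the calibration is good to about 2 mm. A picture is of the moment at which its call begins. get_calibration takes no time and is no camera call.
- bot.job_done(): hands the job in; it is judged then, once.
The state is a dict: "clock": time; "joint_pos": joint angles; "joint_vel": joint speeds; "tau": joint torques, N m; "eef_pos": TCP position; "tool_rot": TCP orientation; "ft_force": force on the tool from outside, world axes, zero at the start; "ft_torque": the same for the moment, N m; "grip_width": finger opening in m; "grasp_force": force on a finger pad.
Only numpy, scipy, OpenCV 4.12 (cv2) and the standard library are available. Lean on these libraries where they do the work, as an engineer would, in place of code of your own. Each camera call takes 0.05 s, during which the arm holds its last target. There are 200 camera calls.

## Task

Three bonsai pots are drying in front of the pipe that holds the rolling rod. Stand all three on the empty ware board, draw the rod out of its pipe and lay it in the two notches of its rest, about centred; then stand each pot back in the middle of the plaster bat of its own shape, sides parallel to the bat's. Keep the pots upright and set them down, do not drop them.

Things in the scene. Friction and masses are not known exactly. Their poses are not given: they have to be found in the camera images.
- rod: Beech rolling rod, diameter 24, length 380 mm, 0.12 kg. Starts loose in the near pipe of the rack, 46 to 62 mm sticking out of the mouth, axis 61 mm above the bench. Origin at its middle, on the axis; y runs along the rod (at the start, into the pipe); it may roll, so x and z mean nothing. Let go with its middle outside the mouth, it tips out of the pipe.
- rack: Fixed plywood rack with two grey pipes lying side by side (outside 40, bore 34, length 350, axes 66 mm above the bench). The near one holds the rod and is capped at its inner end; the other, 70 mm behind (+x), is not used. Origin on the bench below the centre of the near pipe's mouth; y points from the mouth into the pipe, so the rod comes out along -y; z up. Nothing stands out past the mouth.
- pot_round: Small round bonsai pot of unglazed tan clay, hollow, 52 mm high, outside diameter 50 mm at the foot widening to 62 mm from 24 mm height up to the rim, wall 5 mm, 0.13 kg. Origin at the centre of its underside, z up.
- pot_square: Small square bonsai pot of the same clay, hollow, 58 x 58 mm with upright walls 5 mm thick, 56 mm high, on four 6 mm feet, 0.14 kg. Origin at the centre of its underside (under the feet), x and y square to its sides, z up.
- pot_oblong: Small oblong bonsai pot of the same clay, hollow, 54 mm (its x) by 84 mm (its y) with upright walls 5 mm thick, 46 mm high, on four 6 mm feet, 0.13 kg. Origin at the centre of its underside (under the feet), z up.
- bat_round: Round white plaster bat (drying slab), diameter 92 mm, 14 mm thick, fixed on the bench; the place of the round pot. Origin at the centre of its underside, z up.
- bat_square: Square white plaster bat, 88 x 88 mm, 14 mm thick, fixed; the place of the square pot, whose sides stand parallel to its sides. Origin at the centre of its underside, z up.
- bat_oblong: Oblong white plaster bat, 74 (x) by 104 mm (y), 14 mm thick, fixed; the oblong pot's place, long sides (y) parallel. Origin at the centre of its underside, z up. The three bats stand in a row, in any order, 112 mm apart, in front of the pipe's mouth and in line with the rod; the first one's centre is about 118 mm from the mouth.
- ware_board: Empty plank on two cleats, fixed, 110 mm (its x) by 330 mm (its y), top 20 mm above the bench: the side area, to the left or right nearer to the robot. Origin at the centre of its underside, z up.
- rod_rest: Dark wooden rest, fixed: plank 66 (x) by 250 mm (y), 12 thick, with two 16 mm uprights at y = -105 and +105 mm, each with a 90 degree V notch (bottom 40, top edges 65 mm above the bench, 51 mm wide at the top). The rod lies in both along y, either way round, overhanging equally; its axis is then 57 mm above the origin. Origin at the centre of the underside, z up.
Mind the look-alikes: they are no part of the job. Leave any green or turquoise look-alike of the pot_square alone.

How it is judged:
On the way, in this order (a step that is already met when the one before it is completed fails the run):
1. all three pots stand upright on the ware board (x of pot_round in the frame of ware_board between -0.055 and 0.055 m and y of pot_round in the frame of ware_board between -0.165 and 0.165 m and z of pot_round in the frame of ware_board between 0.015 and 0.026 m and angle between each of pot_round, pot_square, pot_oblong's own z axis and vertical below 0.1 rad and linear speed of each of pot_round, pot_square, pot_oblong below 0.03 m/s and x of pot_square in the frame of ware_board between -0.055 and 0.055 m and y of pot_square in the frame of ware_board between -0.165 and 0.165 m and z of pot_square in the frame of ware_board between 0.015 and 0.026 m and x of pot_oblong in the frame of ware_board between -0.055 and 0.055 m and y of pot_oblong in the frame of ware_board between -0.165 and 0.165 m and z of pot_oblong in the frame of ware_board between 0.015 and 0.026 m), for 0.2 s.
2. the rod lies in both notches of its rest (x of rod in the frame of rod_rest between -0.007 and 0.007 m and y of rod in the frame of rod_rest between -0.035 and 0.035 m and z of rod in the frame of rod_rest between 0.051 and 0.063 m and angle between the y axis of rod and the y axis of rod_rest, either way round below 0.06 rad and linear speed of rod below 0.02 m/s), for 0.2 s.
At the end, for the whole second after the job is handed in: Each pot stands upright at rest on the bat of its own shape, within 15 mm of its centre, square and oblong pots within 15 degrees of parallel to the bat (any quarter or half turn). The rod lies at rest in both notches of its rest, its middle within 35 mm of the rest's middle (all of step 2 and horizontal distance between pot_round and bat_round below 0.015 m and z of pot_round in the frame of bat_round between 0.009 and 0.019 m and angle between each of pot_round, pot_square, pot_oblong's own z axis and vertical below 0.1 rad and linear speed of each of pot_round, pot_square, pot_oblong below 0.02 m/s and horizontal distance between pot_square and bat_square below 0.015 m and z of pot_square in the frame of bat_square between 0.009 and 0.019 m and horizontal distance between pot_oblong and bat_oblong below 0.015 m and z of pot_oblong in the frame of bat_oblong between 0.009 and 0.019 m and angle between the y axis of pot_oblong and the y axis of bat_oblong, either way round below 0.26 rad and (angle between the y axis of pot_square and the y axis of bat_square, either way round below 0.26 rad or angle between the y axis of pot_square and the x axis of bat_square, either way round below 0.26 rad)); the robot touches nothing.
It fails at once if a pot is tipped over (angle between any of pot_round, pot_square, pot_oblong's own z axis and vertical above 0.6 rad).
It fails at once if a pot is dropped ((linear speed of pot_round above 0.6 m/s and contact force between the fingers and pot_round below 0.2 N) or (linear speed of pot_square above 0.6 m/s and contact force between the fingers and pot_square below 0.2 N) or (linear speed of pot_oblong above 0.6 m/s and contact force between the fingers and pot_oblong below 0.2 N)).
It also fails if it takes over 141 s, if anything falls off the work surface, if the arm or the gripper's body presses on something with over 40 N, if the wrist force passes 120 N, or if a joint passes its speed limit or range.

## Working session

There is one attempt and no reset: what is moved stays moved. The work goes in short steps, Python scripts to look and compute and a tool call to move; the robot and the scene stay as the last step left them, time stands still between calls to the robot, and variables do not carry over. Pictures are saved under pics/ and viewed, at most 14 in all, crops included, and the job is handed in when it is done.

Besides the shell and the picture viewer there is one more tool, called after "Emit:" as name(argument=value, ...), one argument or row to a line, values as JSON. apply_moves: Moves the arm, as the interface text tells. Its arguments: {"type":"object","properties":{"steps":{"type":"array"}},"required":["steps"]}

```bash
ls; mkdir -p pics; cat > h.py <<'E'
import numpy as np, cv2
from workcell import bot, camera, get_calibration
def cal(n):
    c=get_calibration(n); f=210/np.tan(np.radians(c["fov_y"])/2)
    R=cv2.Rodrigues(np.array(c["rvec"],float))[0]; return c,f,R,np.array(c["tvec"],float)
def cloud(n,d):
    c,f,R,t=cal(n); v,u=np.mgrid[0:420,0:560]
    P=np.stack([(u-c["cx"])/f*d,(v-c["cy"])/f*d,d],-1); return (P-t)@R
def pix2plane(n,u,v,z):
    c,f,R,t=cal(n); r=R.T@np.array([(u-c["cx"])/f,(v-c["cy"])/f,1]); o=-R.T@t
    return o+r*(z-o[2])/r[2]
E
python3 - <<'E'
from h import *
for n in("top","side"):
    p,d=camera(n); np.savez(f"{n}0.npz",p=p,d=d); cv2.imwrite(f"pics/{n}0.png",cv2.resize(p[...,::-1],(784,588),interpolation=cv2.INTER_CUBIC)); print(get_calibration(n))
print(bot.get_obs())
E
```

```text
pics
{'fov_y': 48.82513881451477, 'cx': 277.05723605554084, 'cy': 209.19123129985329, 'rvec': array([ 2.12820539, -2.14980759,  0.16914355]), 'tvec': array([0.06252238, 0.52808682, 0.99071625])}
{'fov_y': 52.76354764234978, 'cx': 281.3848203393782, 'cy': 211.50384962313495, 'rvec': array([ 0.99178793, -2.57814266,  0.93097059]), 'tvec': array([0.42177066, 0.31081207, 0.61614912])}
{'clock': 0.1, 'joint_pos': array([-1.28302854e+00,  2.41313194e-01,  3.84281510e-03,  1.33518864e+00,
        9.58102363e-06,  1.57079224e+00]), 'joint_vel': array([-8.61162620e-05, -8.55680649e-04,  2.47071893e-03,  1.40616713e-03,
       -5.01773221e-05, -4.98401077e-04]), 'tau': array([-9.18563601e-04, -3.73138726e+01,  2.53009683e+01,  1.08785508e-02,
       -2.61122511e-05,  2.84083242e-06]), 'eef_pos': array([ 0.14175645, -0.47892409,  0.24750799]), 'tool_rot': array([ 9.89665837e-01,  1.43389901e-01, -1.28800689e-04, -9.22407687e-04]), 'ft_force': array([-0.77554836, -0.52620913, -0.03380673]), 'ft_torque': array([0.012845  , 0.00011044, 0.00662325]), 'grasp_force': 0.0, 'grip_width': 0.08533343012068605}
```

View pics/top0.png

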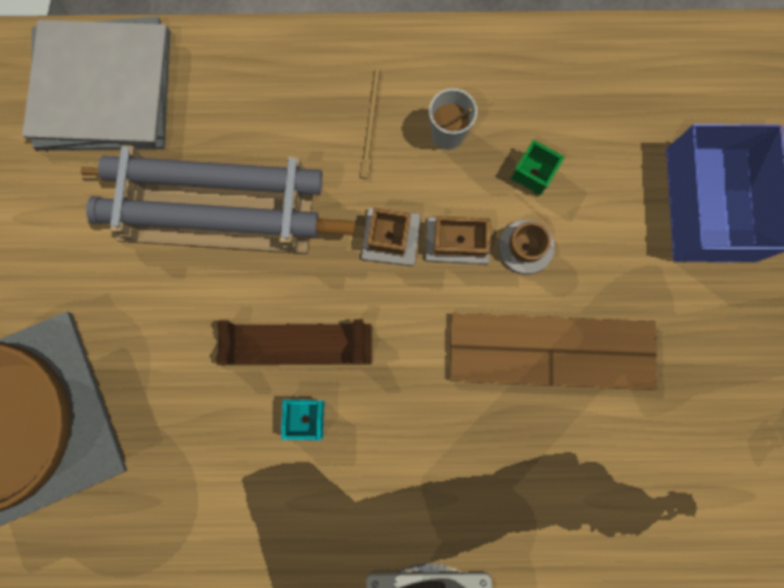

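View pics/side0.png

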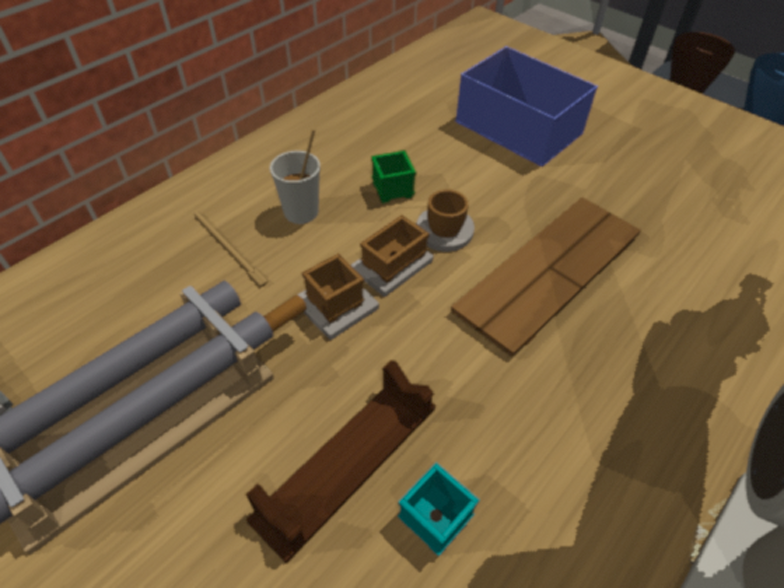

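The top view (784x588) shows the square pot at (390,231), the oblong at (460,237) and the round at (530,241), each on its own bat. The rod sticks out of the pipe at (337,226). The rest is at (294,343) and the ware board at (552,350). The look-alikes are the green square pot (538,166) and the turquoise one (303,418). The unglazed tan one at (390,231) is the real pot_square.

```bash
cat >> h.py <<'E'
def rect(P,mask,z0,z1):
    """min-area rect of world xy points in the mask with height range; returns centre, size, long-side angle(deg)"""
    m=mask&(P[...,2]>z0)&(P[...,2]<z1); q=P[m][:,:2].astype(np.float32)
    (c,s,a)=cv2.minAreaRect(q*1000); return np.round(c,1),np.round(s,1),round(a,1),len(q),round(float(np.median(P[m][:,2])),4)
def roi(u0,u1,v0,v1):
    m=np.zeros((420,560),bool); k=560/784; m[int(v0*k):int(v1*k),int(u0*k):int(u1*k)]=1; return m
E
python3 - <<'E'
from h import *
z=np.load("top0.npz"); p,d=z["p"],z["d"]; P=cloud("top",d); P[d==0]=np.nan
for n,r,a,b in [("sq",(358,422,200,268),.060,.085),("sqbat",(355,424,200,270),.009,.020),("ob",(422,494,205,268),.05,.075),("obbat",(422,494,200,270),.009,.020),
 ("rd",(495,560,210,275),.058,.08),("rdbat",(495,560,210,275),.009,.020),("board",(430,670,300,400),.014,.028),("rest",(205,380,310,375),.005,.02),
 ("restup",(205,380,310,375),.045,.075),("rod",(320,356,212,242),.03,.08),("pipe",(82,320,190,243),.07,.10)]:
    print(n,*rect(P,roi(*r),a,b))
im=cv2.resize(p[140:200,220:420,::-1],(800,240),interpolation=cv2.INTER_CUBIC); 
im2=cv2.resize(p[215:285,140:300,::-1],(800,350),interpolation=cv2.INTER_CUBIC)
cv2.imwrite("pics/c1.png",np.vstack([im,im2]))
E
```

```text
sq [627.   54.3] [60.7 61.7] 79.6 323 0.0697
sqbat [628.5  51.1] [88.1 88.7] 82.4 554 0.0141
ob [618.9 -62.8] [86.6 58. ] 86.5 395 0.0594
obbat [620.5 -60.3] [103.4  73.8] 86.1 346 0.0138
rd [ 606.4 -169.5] [60.3 61. ] 10.3 227 0.0653
rdbat [ 608.2 -173.3] [90.8 88.8] 54.6 618 0.0145
board [ 435.6 -208.2] [330.4 110.3] 87.1 7180 0.02
rest [454.7 217.1] [277.1  98.1] 89.4 2655 0.0122
restup [451.  209.5] [225.3  69.8] 89.7 447 0.058
rod [631.8 137.2] [57.2 22.8] 84.4 271 0.0708
pipe [653.7 346. ] [361.  87.] 87.9 3213 0.0834
```

View pics/c1.png

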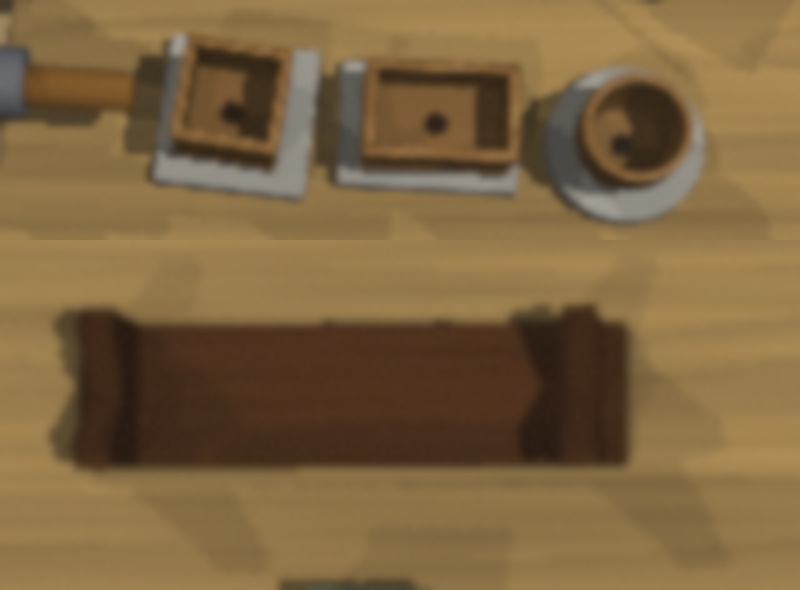

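```bash
python3 - <<'E'
from h import *
z=np.load("top0.npz"); p,d=z["p"].astype(int),z["d"]; P=cloud("top",d); P[d==0]=np.nan
dark=(p.sum(-1)<190)&(p[...,0]>p[...,2]+15)&roi(205,380,310,375)
for a,b in[(.008,.016),(.055,.075)]: print("rest",*rect(P,dark,a,b))
def line(r,a,b):
    m=roi(*r)&(P[...,2]>a)&(P[...,2]<b); q=P[m][:,:2]; c=q.mean(0); v=np.linalg.svd(q-c)[2][0]
    print(r,c.round(4),"ang",np.degrees(np.arctan2(v[1],v[0])).round(2)%180,len(q), "y",q[:,1].min(),q[:,1].max())
line((322,354,212,242),.068,.08); line((140,275,195,240),.080,.09); line((300,320,212,242),.08,.09)
for n,r in(("L",(205,245,310,375)),("R",(340,380,310,375))):
    m=roi(*r)&(P[...,2]>.055)&(P[...,2]<.075);q=P[m];print(n,len(q),q.mean(0),q.min(0),q.max(0))
m=roi(270,300,150,250); print("brace zmax",np.nanmax(P[m][:,2]))
E
```

```text
rest [451.9 210.4] [246.1  61.9] 89.4 2371 0.0122
rest [451.3 209.4] [225.4  67.5] 90.0 266 0.0611
(322, 354, 212, 242) [0.6319 0.1367] ang 84.46 176 y 0.11340557212356356 0.1601015016404529
(140, 275, 195, 240) [0.6472 0.3381] ang 85.46 1176 y 0.23423226768859923 0.4443725333381549
(300, 320, 212, 242) [0.6353 0.1813] ang 6.139999999999986 155 y 0.16735066764362821 0.19368376288597308
L 148 [0.45054585 0.3132557  0.06091299] [0.41757215 0.30526224 0.05511542] [0.48513509 0.32212712 0.06981395]
R 137 [0.45025859 0.10379045 0.06070282] [0.41544412 0.0967253  0.05509912] [0.48531823 0.11216407 0.0674048 ]
brace zmax 0.09297804904503965
```

Emit:
apply_moves(
  steps=[
    [[0, 0, 0], [0, 0, -0.0378], 1],
    [[0, 0, 0], [0, 0, -0.0378], 1],
    [[0, 0, 0], [0, 0, -0.0378], 1],
    [[0, 0, 0], [0, 0, -0.0378], 1],
    [[0, 0, 0], [0, 0, -0.0378], 1],
    [[0, 0, 0], [0, 0, -0.0378], 1],
    [[0, 0, 0], [0, 0, -0.0378], 1],
    [[0, 0, 0], [0, 0, -0.0378], 1],
  ],
)

```text
clock: 0.77
eef_pos: [0.1418, -0.4791, 0.2478]
tool_rot: [0.813, 0.583, 0.0, -0.001]
ft_force: [-0.7, -0.9, -0.2]
grip_width: 0.0857
grasp_force: 0.0
```

Emit:
apply_moves(
  steps=[
    [[0, 0, 0], [0, 0, -0.0378], 1],
    [[0, 0, 0], [0, 0, -0.0378], 1],
    [[0, 0.1, 0], [0, 0, 0], 1],
    [[0, 0.1, 0], [0, 0, 0], 1],
    [[0, 0.1, 0], [0, 0, 0], 1],
    [[0, 0.1, 0], [0, 0, 0], 1],
    [[0, 0, 0], [0, 0, 0], 1],
    [[0, 0, 0], [0, 0, 0], 1],
  ],
)

```text
clock: 1.43
eef_pos: [0.2221, -0.4867, 0.2476]
tool_rot: [0.739, 0.673, 0.0, -0.001]
ft_force: [0.3, 0.2, -0.7]
grip_width: 0.0854
grasp_force: 0.0
```

```bash
cat >> h.py <<'E'
def go(x,y,z,yaw=None):
    o=bot.get_obs(); from scipy.spatial.transform import Rotation as R_
    R=R_.from_quat(o["tool_rot"]); d=R.inv().apply(np.array([x,y,z])-o["eef_pos"])/.2
    M=R.as_matrix(); a=np.degrees(np.arctan2(M[1,0],M[0,0]))
    print("units",d.round(3),"yaw",a.round(2),"turn z units",None if yaw is None else round((a-yaw)/180,4),"tiltz",M[:,2].round(4),"w",round(o["grip_width"],4),"F",o["grasp_force"],o["eef_pos"].round(4))
E
python3 -c "
from h import *
go(.6064,-.1695,.2)"
```

```text
units [1.758 1.765 0.238] yaw 84.64 turn z units None tiltz [-9.0e-04  1.3e-03 -1.0e+00] w 0.0854 F 0.0 [ 0.2221 -0.4867  0.2476]
```

Emit:
apply_moves(
  steps=[
    [[0.06, 0.06, 0], [0, 0, 0], 1],
    [[0.12, 0.12, 0], [0, 0, 0], 1],
    [[0.13, 0.13, 0], [0, 0, 0], 1],
    [[0.13, 0.13, 0], [0, 0, 0], 1],
    [[0.13, 0.13, 0], [0, 0, 0], 1],
    [[0.13, 0.13, 0], [0, 0, 0], 1],
    [[0.13, 0.13, 0], [0, 0, 0], 1],
    [[0.13, 0.13, 0], [0, 0, 0], 1],
  ],
)

```text
clock: 2.1
eef_pos: [0.4309, -0.3133, 0.2483]
tool_rot: [0.741, 0.672, -0.0, -0.0]
ft_force: [0.4, -0.8, 0.0]
grip_width: 0.0854
grasp_force: 0.0
```

Emit:
apply_moves(
  steps=[
    [[0.13, 0.13, 0.02], [0, 0, 0], 1],
    [[0.13, 0.13, 0.04], [0, 0, 0], 1],
    [[0.13, 0.13, 0.04], [0, 0, 0], 1],
    [[0.13, 0.13, 0.04], [0, 0, 0], 1],
    [[0.13, 0.13, 0.04], [0, 0, 0], 1],
    [[0.11, 0.115, 0.04], [0, 0, 0], 1],
    [[0.038, 0.04, 0.02], [0, 0, 0], 1],
    [[0, 0, 0], [0, 0, 0], 1],
  ],
)

```text
clock: 2.77
eef_pos: [0.6069, -0.169, 0.1981]
tool_rot: [0.739, 0.674, -0.001, -0.001]
ft_force: [-1.1, -1.0, -1.4]
grip_width: 0.0856
grasp_force: 0.0
```

```bash
python3 -c "
from h import *
go(.6064,-.1695,.047)
p,d=camera('side'); q,e=camera('top')
a=cv2.resize(p[80:260,180:420,::-1],(560,420)); cv2.imwrite('pics/a1.png',a)"
```

```text
units [-0.003  0.     0.755] yaw 84.7 turn z units None tiltz [-0.0031  0.001  -1.    ] w 0.0856 F 0.0 [ 0.6069 -0.169   0.1981]
```

View pics/a1.png

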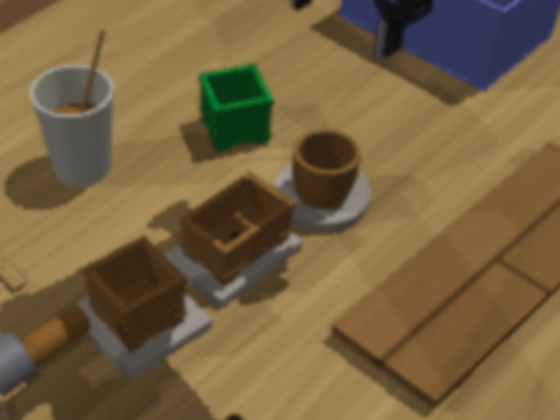

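The side crop shows the round pot at (325,168) with the open fingers above it at the top right, around (390,45). The way down is clear.

Emit:
apply_moves(
  steps=[
    [[0, 0, 0.1], [0, 0, 0], 1],
    [[0, 0, 0.15], [0, 0, 0], 1],
    [[0, 0, 0.15], [0, 0, 0], 1],
    [[0, 0, 0.15], [0, 0, 0], 1],
    [[0, 0, 0.12], [0, 0, 0], 1],
    [[0, 0, 0.06], [0, 0, 0], 1],
    [[0, 0, 0.025], [0, 0, 0], 1],
    [[0, 0, 0], [0, 0, 0], 1],
  ],
)

```text
clock: 3.53
eef_pos: [0.6054, -0.1718, 0.0491]
tool_rot: [0.741, 0.672, -0.0, -0.0]
ft_force: [0.1, -1.2, 1.1]
grip_width: 0.0855
grasp_force: 0.0
```

Emit:
apply_moves(
  steps=[
    [[0, 0, 0], [0, 0, 0], 0.6],
    [[0, 0, 0], [0, 0, 0], 0.6],
    [[0, 0, 0], [0, 0, 0], 0.6],
    [[0, 0, 0], [0, 0, 0], 0.6],
    [[0, 0, 0], [0, 0, 0], 0.6],
    [[0, 0, 0], [0, 0, 0], 0.6],
    [[0, 0, 0], [0, 0, 0], 0.6],
    [[0, 0, 0], [0, 0, 0], 0.6],
  ],
)

```text
clock: 4.2
eef_pos: [0.6083, -0.1714, 0.052]
tool_rot: [0.74, 0.673, 0.001, 0.002]
ft_force: [-0.3, -1.0, 6.3]
grip_width: 0.0593
grasp_force: 66.2
```

Emit:
apply_moves(
  steps=[
    [[0, 0, 0], [0, 0, 0], 0],
    [[0, 0, 0], [0, 0, 0], 0],
    [[0, 0, -0.02], [0, 0, 0], 0],
    [[0, 0, -0.06], [0, 0, 0], 0],
    [[0, 0, -0.08], [0, 0, 0], 0],
    [[0, 0, -0.08], [0, 0, 0], 0],
    [[0, 0, -0.05], [0, 0, 0], 0],
    [[0, 0, -0.02], [0, 0, 0], 0],
  ],
)

```text
clock: 4.87
eef_pos: [0.6077, -0.1709, 0.114]
tool_rot: [0.74, 0.673, 0.001, 0.002]
ft_force: [0.0, 0.8, -0.9]
grip_width: 0.0595
grasp_force: 65.5
```

```bash
python3 -c "
from h import *
p,d=camera('side')
a=cv2.resize(p[80:260,240:480,::-1],(560,420)); cv2.imwrite('pics/a2.png',a)
go(.4303,-.313,.12)"
```

```text
units [-0.791 -0.815 -0.034] yaw 84.54 turn z units None tiltz [ 3.5e-03 -9.0e-04 -1.0e+00] w 0.0592 F 65.47665476042312 [ 0.6076 -0.1709  0.1138]
```

View pics/a2.png

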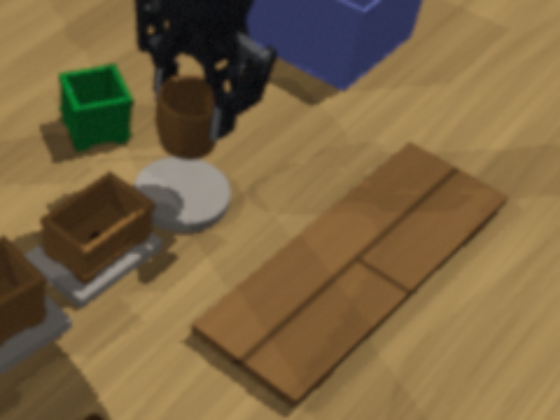

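The round pot is held upright, at (188,118) in the crop. Next it goes to the board.

Emit:
apply_moves(
  steps=[
    [[-0.03, -0.03, 0], [0, 0, 0], 0],
    [[-0.08, -0.085, 0], [0, 0, 0], 0],
    [[-0.12, -0.12, 0], [0, 0, 0], 0],
    [[-0.13, -0.13, 0], [0, 0, 0], 0],
    [[-0.13, -0.13, 0], [0, 0, 0], 0],
    [[-0.13, -0.13, 0], [0, 0, 0], 0],
    [[-0.1, -0.11, 0], [0, 0, 0], 0],
    [[-0.07, -0.08, 0], [0, 0, 0], 0],
  ],
)

```text
clock: 5.58
eef_pos: [0.4252, -0.3134, 0.11]
tool_rot: [0.741, 0.672, -0.001, -0.002]
ft_force: [0.6, 0.1, -1.4]
grip_width: 0.0595
grasp_force: 65.5
```

Emit:
apply_moves(
  steps=[
    [[0, 0, 0], [0, 0, 0], 0],
    [[0, 0, 0.03], [0, 0, 0], 0],
    [[0, 0, 0.07], [0, 0, 0], 0],
    [[0, 0, 0.07], [0, 0, 0], 0],
    [[0, 0, 0.05], [0, 0, 0], 0],
    [[0, 0, 0.03], [0, 0, 0], 0],
    [[0, 0, 0.015], [0, 0, 0], 0],
    [[0, 0, 0], [0, 0, 0], 0],
  ],
)

```text
clock: 6.25
eef_pos: [0.4292, -0.3116, 0.0582]
tool_rot: [0.74, 0.673, 0.0, -0.001]
ft_force: [-1.0, -0.4, -0.8]
grip_width: 0.0597
grasp_force: 65.4
```

```bash
python3 -c "
from h import *
go(.4303,-.313,.058); print(bot.get_obs()['ft_force'])"
```

```text
units [-0.006  0.006  0.001] yaw 84.59 turn z units None tiltz [-7.e-04  8.e-04 -1.e+00] w 0.0597 F 65.44350706099067 [ 0.4292 -0.3116  0.0582]
[-1.04151752 -0.41399188 -0.83645195]
```

Emit:
apply_moves(
  steps=[
    [[0, 0, 0.005], [0, 0, 0], 0],
    [[0, 0, 0], [0, 0, 0], 0],
    [[0, 0, 0.005], [0, 0, 0], 0],
    [[0, 0, 0], [0, 0, 0], 0],
    [[0, 0, 0], [0, 0, 0], 0],
    [[0, 0, 0], [0, 0, 0], 0],
    [[0, 0, 0], [0, 0, 0], 0],
    [[0, 0, 0], [0, 0, 0], 0],
  ],
)

```text
clock: 6.92
eef_pos: [0.4296, -0.3121, 0.058]
tool_rot: [0.74, 0.673, 0.0, 0.0]
ft_force: [-3.2, 2.8, 10.2]
grip_width: 0.0593
grasp_force: 66.8
```

Contact at about 10 N. I'll release slowly, rise, and head for the oblong pot.

Emit:
apply_moves(
  steps=[
    [[0, 0, -0.005], [0, 0, 0], 0],
    [[0, 0, 0], [0, 0, 0], 0.78],
    [[0, 0, 0], [0, 0, 0], 0.9],
    [[0, 0, 0], [0, 0, 0], 1],
    [[0, 0, 0], [0, 0, 0], 1],
    [[0, 0, 0], [0, 0, 0], 1],
    [[0, 0, 0], [0, 0, 0], 1],
    [[0, 0, 0], [0, 0, 0], 1],
  ],
)

```text
clock: 7.58
eef_pos: [0.4291, -0.3125, 0.0572]
tool_rot: [0.74, 0.673, -0.0, -0.0]
ft_force: [-0.1, -0.7, 0.8]
grip_width: 0.0857
grasp_force: 0.0
```

Emit:
apply_moves(
  steps=[
    [[0, 0, -0.05], [0, 0, 0], 1],
    [[0, 0, -0.1], [0, 0, 0], 1],
    [[0, 0, -0.15], [0, 0, 0], 1],
    [[0, 0, -0.15], [0, 0, 0], 1],
    [[0, 0, -0.1], [0, 0, 0], 1],
    [[0, 0, -0.05], [0, 0, 0], 1],
    [[0, 0, 0], [0, 0, 0], 1],
    [[0, 0, 0], [0, 0, 0], 1],
  ],
)

```text
clock: 8.25
eef_pos: [0.4291, -0.3124, 0.1774]
tool_rot: [0.74, 0.673, 0.0, 0.0]
ft_force: [0.8, 0.3, -0.7]
grip_width: 0.0853
grasp_force: 0.0
```

```bash
python3 -c "
from h import *
go(.619,-.062,.12)"
```

```text
units [1.337 0.826 0.287] yaw 84.53 turn z units None tiltz [ 5.e-04 -3.e-04 -1.e+00] w 0.0853 F 0.0 [ 0.4291 -0.3124  0.1774]
```

Emit:
apply_moves(
  steps=[
    [[0.06, 0.04, 0], [0, 0, 0], 1],
    [[0.12, 0.07, 0], [0, 0, 0], 1],
    [[0.15, 0.09, 0], [0, 0, 0], 1],
    [[0.15, 0.09, 0], [0, 0, 0], 1],
    [[0.15, 0.09, 0], [0, 0, 0], 1],
    [[0.15, 0.09, 0], [0, 0, 0], 1],
    [[0.15, 0.09, 0], [0, 0, 0], 1],
    [[0.15, 0.09, 0], [0, 0, 0], 1],
  ],
)

```text
clock: 8.92
eef_pos: [0.5785, -0.1081, 0.1747]
tool_rot: [0.74, 0.673, -0.001, -0.002]
ft_force: [0.8, -1.1, -0.8]
grip_width: 0.0853
grasp_force: 0.0
```

Emit:
apply_moves(
  steps=[
    [[0.15, 0.09, 0], [0, 0, 0], 1],
    [[0.107, 0.086, 0], [0, 0, 0], 1],
    [[0, 0, 0.05], [0, 0, 0], 1],
    [[0, 0, 0.1], [0, 0, 0], 1],
    [[0, 0, 0.1], [0, 0, 0], 1],
    [[0, 0, 0.05], [0, 0, 0], 1],
    [[0, 0, 0], [0, 0, 0], 1],
    [[0, 0, 0], [0, 0, 0], 1],
  ],
)

```text
clock: 9.58
eef_pos: [0.6177, -0.0624, 0.1157]
tool_rot: [0.74, 0.672, -0.001, -0.001]
ft_force: [-0.1, 0.1, 0.8]
grip_width: 0.0854
grasp_force: 0.0
```

```bash
python3 -c "
from h import *
go(.619,-.062,.045)"
```

```text
units [0.002 0.008 0.353] yaw 84.49 turn z units None tiltz [-3.8e-03  3.0e-04 -1.0e+00] w 0.0854 F 0.0 [ 0.6177 -0.0624  0.1157]
```

Emit:
apply_moves(
  steps=[
    [[0, 0.008, 0.05], [0, 0, 0], 1],
    [[0, 0, 0.1], [0, 0, 0], 1],
    [[0, 0, 0.1], [0, 0, 0], 1],
    [[0, 0, 0.07], [0, 0, 0], 1],
    [[0, 0, 0.03], [0, 0, 0], 1],
    [[0, 0, 0], [0, 0, 0], 1],
    [[0, 0, 0], [0, 0, 0], 0.6],
    [[0, 0, 0], [0, 0, 0], 0],
  ],
)

```text
clock: 10.25
eef_pos: [0.6219, -0.0624, 0.0488]
tool_rot: [0.74, 0.673, 0.001, 0.001]
ft_force: [1.0, -0.3, 1.0]
grip_width: 0.0638
grasp_force: 0.0
```

Emit:
apply_moves(
  steps=[
    [[0, 0, 0], [0, 0, 0], 0],
    [[0, 0, 0], [0, 0, 0], 0],
    [[0, 0, 0], [0, 0, 0], 0],
    [[0, 0, 0], [0, 0, 0], 0],
    [[0, 0, 0], [0, 0, 0], 0],
    [[0, 0, 0], [0, 0, 0], 0],
    [[0, 0, 0], [0, 0, 0], 0],
    [[0, 0, 0], [0, 0, 0], 0],
  ],
)

```text
clock: 10.92
eef_pos: [0.6223, -0.0624, 0.0493]
tool_rot: [0.74, 0.673, 0.001, 0.002]
ft_force: [1.2, -0.4, 5.8]
grip_width: 0.0533
grasp_force: 63.4
```

Emit:
apply_moves(
  steps=[
    [[0, 0, -0.02], [0, 0, 0], 0],
    [[0, 0, -0.06], [0, 0, 0], 0],
    [[0, 0, -0.08], [0, 0, 0], 0],
    [[0, 0, -0.08], [0, 0, 0], 0],
    [[0, 0, -0.05], [0, 0, 0], 0],
    [[0, 0, -0.02], [0, 0, 0], 0],
    [[0, 0, 0], [0, 0, 0], 0],
    [[0, 0, 0], [0, 0, 0], 0],
  ],
)

```text
clock: 11.58
eef_pos: [0.6203, -0.0621, 0.1088]
tool_rot: [0.74, 0.673, -0.0, -0.0]
ft_force: [-0.5, -0.5, -1.8]
grip_width: 0.053
grasp_force: 62.7
```

```bash
python3 -c "
from h import *
go(.4356,-.208,.045)"
```

```text
units [-0.814 -0.849  0.32 ] yaw 84.53 turn z units None tiltz [-9.e-04  1.e-04 -1.e+00] w 0.053 F 62.716652154922485 [ 0.6203 -0.0621  0.1088]
```

Emit:
apply_moves(
  steps=[
    [[-0.03, -0.03, 0], [0, 0, 0], 0],
    [[-0.08, -0.085, 0], [0, 0, 0], 0],
    [[-0.12, -0.13, 0], [0, 0, 0], 0],
    [[-0.13, -0.135, 0], [0, 0, 0], 0],
    [[-0.13, -0.135, 0], [0, 0, 0], 0],
    [[-0.13, -0.135, 0], [0, 0, 0], 0],
    [[-0.12, -0.12, 0], [0, 0, 0], 0],
    [[-0.074, -0.08, 0], [0, 0, 0], 0],
  ],
)

```text
clock: 12.25
eef_pos: [0.4317, -0.2092, 0.1082]
tool_rot: [0.741, 0.672, -0.001, -0.001]
ft_force: [-0.5, -1.5, -2.6]
grip_width: 0.0529
grasp_force: 62.9
```

Emit:
apply_moves(
  steps=[
    [[0, 0, 0], [0, 0, 0], 0],
    [[0, 0, 0.03], [0, 0, 0], 0],
    [[0, 0, 0.07], [0, 0, 0], 0],
    [[0, 0, 0.07], [0, 0, 0], 0],
    [[0, 0, 0.05], [0, 0, 0], 0],
    [[0, 0, 0.03], [0, 0, 0], 0],
    [[0, 0, 0.015], [0, 0, 0], 0],
    [[0, 0, 0], [0, 0, 0], 0],
  ],
)

```text
clock: 12.92
eef_pos: [0.4361, -0.2073, 0.0559]
tool_rot: [0.74, 0.673, -0.0, -0.001]
ft_force: [-0.4, -0.6, -1.9]
grip_width: 0.0532
grasp_force: 62.9
```

Emit:
apply_moves(
  steps=[
    [[0, 0, 0.005], [0, 0, 0], 0],
    [[0, 0, 0], [0, 0, 0], 0],
    [[0, 0, 0.005], [0, 0, 0], 0],
    [[0, 0, 0], [0, 0, 0], 0],
    [[0, 0, 0], [0, 0, 0], 0],
    [[0, 0, 0], [0, 0, 0], 0],
    [[0, 0, 0], [0, 0, 0], 0],
    [[0, 0, 0], [0, 0, 0], 0],
  ],
)

```text
clock: 13.58
eef_pos: [0.4366, -0.208, 0.0553]
tool_rot: [0.74, 0.673, 0.001, 0.001]
ft_force: [-1.4, 1.5, 5.5]
grip_width: 0.0532
grasp_force: 63.6
```

Contact. Release it, then go for the square pot.

Emit:
apply_moves(
  steps=[
    [[0, 0, -0.003], [0, 0, 0], 0],
    [[0, 0, 0], [0, 0, 0], 0.7],
    [[0, 0, 0], [0, 0, 0], 0.85],
    [[0, 0, 0], [0, 0, 0], 1],
    [[0, 0, 0], [0, 0, 0], 1],
    [[0, 0, 0], [0, 0, 0], 1],
    [[0, 0, 0], [0, 0, 0], 1],
    [[0, 0, 0], [0, 0, 0], 1],
  ],
)

```text
clock: 14.25
eef_pos: [0.4359, -0.208, 0.0548]
tool_rot: [0.74, 0.673, -0.0, -0.0]
ft_force: [0.1, -1.2, -0.6]
grip_width: 0.0854
grasp_force: 0.0
```

Emit:
apply_moves(
  steps=[
    [[0, 0, -0.05], [0, 0, 0], 1],
    [[0, 0, -0.1], [0, 0, 0], 1],
    [[0, 0, -0.15], [0, 0, 0], 1],
    [[0, 0, -0.15], [0, 0, 0], 1],
    [[0, 0, -0.1], [0, 0, 0], 1],
    [[0, 0, -0.05], [0, 0, 0], 1],
    [[0, 0, 0], [0, 0, 0], 1],
    [[0, 0, 0], [0, 0, 0], 1],
  ],
)

```text
clock: 14.92
eef_pos: [0.4363, -0.2082, 0.1758]
tool_rot: [0.74, 0.673, 0.0, 0.001]
ft_force: [-0.6, -0.6, 0.1]
grip_width: 0.0857
grasp_force: 0.0
```

```bash
python3 -c "
from h import *
go(.627,.054,.12)"
```

```text
units [1.396 0.824 0.28 ] yaw 84.53 turn z units None tiltz [ 1.8e-03 -9.0e-04 -1.0e+00] w 0.0857 F 0.0 [ 0.4363 -0.2082  0.1758]
```

Emit:
apply_moves(
  steps=[
    [[0.06, 0.04, 0], [0, 0, 0.012], 1],
    [[0.12, 0.07, 0], [0, 0, 0.012], 1],
    [[0.15, 0.09, 0], [0, 0, 0], 1],
    [[0.15, 0.09, 0], [0, 0, 0], 1],
    [[0.15, 0.09, 0], [0, 0, 0], 1],
    [[0.15, 0.09, 0], [0, 0, 0], 1],
    [[0.15, 0.09, 0], [0, 0, 0], 1],
    [[0.15, 0.09, 0], [0, 0, 0], 1],
  ],
)

```text
clock: 15.58
eef_pos: [0.599, -0.0144, 0.173]
tool_rot: [0.765, 0.644, -0.001, -0.001]
ft_force: [0.6, -0.7, -0.2]
grip_width: 0.0851
grasp_force: 0.0
```

Emit:
apply_moves(
  steps=[
    [[0.15, 0.09, 0], [0, 0, 0], 1],
    [[0.12, 0.07, 0], [0, 0, 0], 1],
    [[0, 0, 0.05], [0, 0, 0], 1],
    [[0, 0, 0.1], [0, 0, 0], 1],
    [[0, 0, 0.1], [0, 0, 0], 1],
    [[0, 0, 0.03], [0, 0, 0], 1],
    [[0, 0, 0], [0, 0, 0], 1],
    [[0, 0, 0], [0, 0, 0], 1],
  ],
)

```text
clock: 16.25
eef_pos: [0.6391, 0.0314, 0.1182]
tool_rot: [0.765, 0.644, -0.001, -0.001]
ft_force: [0.5, -0.6, 0.0]
grip_width: 0.0853
grasp_force: 0.0
```

```bash
python3 -c "
from h import *
go(.627,.054,.050)"
```

```text
units [ 0.101 -0.078  0.341] yaw 80.18 turn z units None tiltz [-2.2e-03 -2.0e-04 -1.0e+00] w 0.0853 F 0.0 [0.6391 0.0314 0.1182]
```

Emit:
apply_moves(
  steps=[
    [[0.05, -0.04, 0], [0, 0, 0], 1],
    [[0.05, -0.038, 0], [0, 0, 0], 1],
    [[0, 0, 0.05], [0, 0, 0], 1],
    [[0, 0, 0.1], [0, 0, 0], 1],
    [[0, 0, 0.1], [0, 0, 0], 1],
    [[0, 0, 0.07], [0, 0, 0], 1],
    [[0, 0, 0.02], [0, 0, 0], 1],
    [[0, 0, 0], [0, 0, 0], 1],
  ],
)

```text
clock: 16.92
eef_pos: [0.6266, 0.0546, 0.0495]
tool_rot: [0.765, 0.644, -0.001, -0.001]
ft_force: [0.2, -0.6, 0.0]
grip_width: 0.0855
grasp_force: 0.0
```

Emit:
apply_moves(
  steps=[
    [[0, 0, 0], [0, 0, 0], 0.6],
    [[0, 0, 0], [0, 0, 0], 0],
    [[0, 0, 0], [0, 0, 0], 0],
    [[0, 0, 0], [0, 0, 0], 0],
    [[0, 0, 0], [0, 0, 0], 0],
    [[0, 0, 0], [0, 0, 0], 0],
    [[0, 0, 0], [0, 0, 0], 0],
    [[0, 0, 0], [0, 0, 0], 0],
  ],
)

```text
clock: 17.58
eef_pos: [0.6292, 0.0544, 0.0527]
tool_rot: [0.765, 0.644, 0.001, 0.001]
ft_force: [-0.4, -0.0, 4.9]
grip_width: 0.0571
grasp_force: 65.4
```

Emit:
apply_moves(
  steps=[
    [[0, 0, -0.02], [0, 0, 0], 0],
    [[0, 0, -0.06], [0, 0, 0], 0],
    [[0, 0, -0.08], [0, 0, 0], 0],
    [[0, 0, -0.08], [0, 0, 0], 0],
    [[0, 0, -0.05], [0, 0, 0], 0],
    [[0, 0, -0.02], [0, 0, 0], 0],
    [[0, 0, 0], [0, 0, -0.012], 0],
    [[0, 0, 0], [0, 0, -0.012], 0],
  ],
)

```text
clock: 18.25
eef_pos: [0.6277, 0.0542, 0.1127]
tool_rot: [0.739, 0.673, -0.0, -0.0]
ft_force: [0.4, -0.2, -2.4]
grip_width: 0.0571
grasp_force: 64.7
```

```bash
python3 -c "
from h import *
go(.441,-.108,.05)"
```

```text
units [-0.895 -0.853  0.314] yaw 84.63 turn z units None tiltz [-4.e-04 -1.e-04 -1.e+00] w 0.0571 F 64.74069714546204 [0.6277 0.0542 0.1127]
```

Emit:
apply_moves(
  steps=[
    [[-0.04, -0.04, 0], [0, 0, 0], 0],
    [[-0.1, -0.095, 0], [0, 0, 0], 0],
    [[-0.13, -0.13, 0], [0, 0, 0], 0],
    [[-0.14, -0.135, 0], [0, 0, 0], 0],
    [[-0.14, -0.135, 0], [0, 0, 0], 0],
    [[-0.14, -0.135, 0], [0, 0, 0], 0],
    [[-0.13, -0.115, 0], [0, 0, 0], 0],
    [[-0.075, -0.068, 0], [0, 0, 0], 0],
  ],
)

```text
clock: 18.92
eef_pos: [0.4369, -0.1091, 0.112]
tool_rot: [0.741, 0.672, -0.002, -0.001]
ft_force: [0.3, 0.1, -1.6]
grip_width: 0.0574
grasp_force: 64.8
```

Emit:
apply_moves(
  steps=[
    [[0, 0, 0], [0, 0, 0], 0],
    [[0, 0, 0.03], [0, 0, 0], 0],
    [[0, 0, 0.07], [0, 0, 0], 0],
    [[0, 0, 0.07], [0, 0, 0], 0],
    [[0, 0, 0.05], [0, 0, 0], 0],
    [[0, 0, 0.03], [0, 0, 0], 0],
    [[0, 0, 0.015], [0, 0, 0], 0],
    [[0, 0, 0], [0, 0, 0], 0],
  ],
)

```text
clock: 19.58
eef_pos: [0.4412, -0.1071, 0.0594]
tool_rot: [0.74, 0.673, -0.0, -0.0]
ft_force: [-0.5, 0.7, -1.9]
grip_width: 0.0572
grasp_force: 64.8
```

Emit:
apply_moves(
  steps=[
    [[0, 0, 0.005], [0, 0, 0], 0],
    [[0, 0, 0], [0, 0, 0], 0],
    [[0, 0, 0.005], [0, 0, 0], 0],
    [[0, 0, 0], [0, 0, 0], 0],
    [[0, 0, 0], [0, 0, 0], 0],
    [[0, 0, 0], [0, 0, 0], 0],
    [[0, 0, 0], [0, 0, 0], 0],
    [[0, 0, 0], [0, 0, 0], 0],
  ],
)

```text
clock: 20.25
eef_pos: [0.4416, -0.1077, 0.0586]
tool_rot: [0.74, 0.673, 0.001, 0.001]
ft_force: [-1.2, 1.7, 5.8]
grip_width: 0.057
grasp_force: 65.5
```

Emit:
apply_moves(
  steps=[
    [[0, 0, -0.003], [0, 0, 0], 0],
    [[0, 0, 0], [0, 0, 0], 0.75],
    [[0, 0, 0], [0, 0, 0], 0.88],
    [[0, 0, 0], [0, 0, 0], 1],
    [[0, 0, 0], [0, 0, 0], 1],
    [[0, 0, 0], [0, 0, 0], 1],
    [[0, 0, 0], [0, 0, 0], 1],
    [[0, 0, 0], [0, 0, 0], 1],
  ],
)

```text
clock: 20.92
eef_pos: [0.441, -0.1077, 0.0585]
tool_rot: [0.74, 0.673, -0.0, -0.0]
ft_force: [0.3, -0.3, -0.3]
grip_width: 0.0851
grasp_force: 0.0
```

Emit:
apply_moves(
  steps=[
    [[0, 0, -0.05], [0, 0, 0], 1],
    [[0, 0, -0.1], [0, 0, 0], 1],
    [[0, 0, -0.15], [0, 0, 0], 1],
    [[0, 0, -0.15], [0, 0, 0], 1],
    [[0, 0, -0.1], [0, 0, 0], 1],
    [[0, 0, -0.05], [0, 0, 0], 1],
    [[0, 0, 0], [0, 0, 0], 1],
    [[0, 0, 0], [0, 0, 0], 1],
  ],
)

```text
clock: 21.58
eef_pos: [0.4412, -0.1078, 0.1787]
tool_rot: [0.74, 0.673, 0.0, 0.001]
ft_force: [0.1, 0.6, -0.2]
grip_width: 0.0855
grasp_force: 0.0
```

```bash
python3 -c "
from h import *
go(.632,.135,.059)
for n in ['top','side']:
    p,d=camera(n); np.savez(n+'1.npz',p=p,d=d); cv2.imwrite('pics/%s1.png'%n,cv2.resize(p[...,::-1],(700,525)))"
```

```text
units [1.299 0.833 0.599] yaw 84.53 turn z units None tiltz [ 1.2e-03 -3.0e-04 -1.0e+00] w 0.0855 F 0.0 [ 0.4412 -0.1078  0.1787]
```

View pics/side1.png

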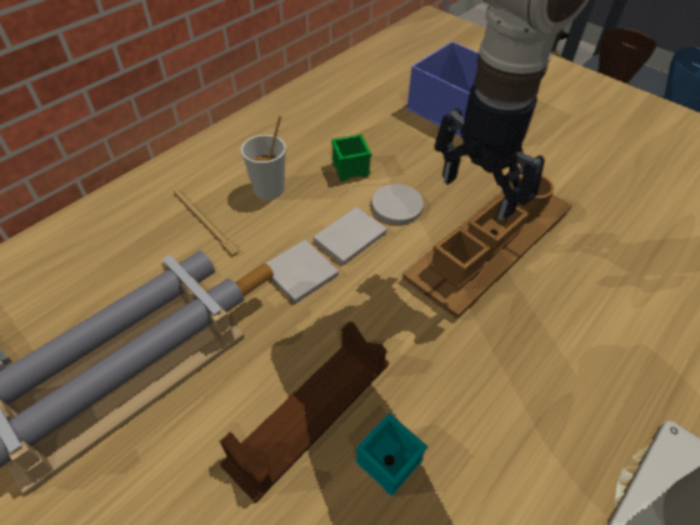

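All three pots stand on the board (550,185), (497,225), (460,255), and the bats are clear. I'll measure the bats again and go to the rod.

```bash
python3 - <<'E'
from h import *
z=np.load("top1.npz"); p,d=z["p"].astype(int),z["d"]; P=cloud("top",d); P[d==0]=np.nan
w=(np.ptp(p,axis=-1)<35)
for n,r in(("sq",(355,424,200,270)),("ob",(422,494,205,270)),("rd",(495,560,210,278))): print(n,*rect(P,roi(*r)&w,.009,.020))
E
```

```text
sq [628.6  51.4] [86.9 89.1] 82.4 1370 0.014
ob [620.9 -60. ] [102.9  75. ] 86.7 1376 0.014
rd [ 613.5 -167.5] [75.4 90.3] 47.9 1005 0.0139
```

Emit:
apply_moves(
  steps=[
    [[0.06, 0.04, 0], [0, 0, 0], 0.7],
    [[0.12, 0.08, 0], [0, 0, 0], 0.7],
    [[0.14, 0.09, 0], [0, 0, 0], 0.7],
    [[0.14, 0.09, 0], [0, 0, 0], 0.7],
    [[0.14, 0.09, 0], [0, 0, 0], 0.7],
    [[0.14, 0.09, 0], [0, 0, 0], 0.7],
    [[0.14, 0.09, 0], [0, 0, 0], 0.7],
    [[0.14, 0.09, 0], [0, 0, 0], 0.7],
  ],
)

```text
clock: 22.35
eef_pos: [0.5917, 0.0841, 0.1764]
tool_rot: [0.74, 0.673, -0.001, -0.001]
ft_force: [0.3, -0.2, -0.2]
grip_width: 0.06
grasp_force: 0.0
```

Emit:
apply_moves(
  steps=[
    [[0.14, 0.09, 0], [0, 0, 0], 0.7],
    [[0.12, 0.08, 0], [0, 0, 0], 0.7],
    [[0, 0, 0.05], [0, 0, 0], 0.7],
    [[0, 0, 0.1], [0, 0, 0], 0.7],
    [[0, 0, 0.1], [0, 0, 0], 0.7],
    [[0, 0, 0.05], [0, 0, 0], 0.7],
    [[0, 0, 0], [0, 0, 0], 0.7],
    [[0, 0, 0], [0, 0, 0], 0.7],
  ],
)

```text
clock: 23.02
eef_pos: [0.6295, 0.1307, 0.1171]
tool_rot: [0.74, 0.672, -0.001, -0.001]
ft_force: [0.2, -0.2, 0.0]
grip_width: 0.0599
grasp_force: 0.0
```

```bash
python3 -c "
from h import *
go(.6315,.132,.059,85.2)"
```

```text
units [0.008 0.01  0.291] yaw 84.5 turn z units -0.0039 tiltz [-3.3e-03 -7.0e-04 -1.0e+00] w 0.0599 F 0.0 [0.6295 0.1307 0.1171]
```

Emit:
apply_moves(
  steps=[
    [[0.008, 0.01, 0.05], [0, 0, -0.004], 0.7],
    [[0, 0, 0.09], [0, 0, 0], 0.7],
    [[0, 0, 0.09], [0, 0, 0], 0.7],
    [[0, 0, 0.05], [0, 0, 0], 0.7],
    [[0, 0, 0.01], [0, 0, 0], 0.7],
    [[0, 0, 0], [0, 0, 0], 0.7],
    [[0, 0, 0], [0, 0, 0], 0.4],
    [[0, 0, 0], [0, 0, 0], 0],
  ],
)

```text
clock: 23.68
eef_pos: [0.6339, 0.133, 0.062]
tool_rot: [0.736, 0.677, 0.001, 0.001]
ft_force: [0.1, 0.6, 0.5]
grip_width: 0.0367
grasp_force: 0.0
```

Emit:
apply_moves(
  steps=[
    [[0, 0, 0], [0, 0, 0], 0],
    [[0, 0, 0], [0, 0, 0], 0],
    [[0, 0, 0], [0, 0, 0], 0],
    [[0, 0, 0], [0, 0, 0], 0],
    [[0, 0, 0], [0, 0, 0], 0],
    [[0, 0, 0], [0, 0, 0], 0],
    [[0, 0, 0], [0, 0, 0], 0],
    [[0, 0, 0], [0, 0, 0], 0],
  ],
)

```text
clock: 24.35
eef_pos: [0.6336, 0.1328, 0.0616]
tool_rot: [0.736, 0.677, 0.001, 0.001]
ft_force: [-0.5, -0.7, 5.6]
grip_width: 0.0224
grasp_force: 58.7
```

Emit:
apply_moves(
  steps=[
    [[-0.02, 0, -0.01], [0, 0, 0], 0],
    [[-0.06, 0, 0], [0, 0, 0], 0],
    [[-0.09, 0, 0], [0, 0, 0], 0],
    [[-0.1, 0, 0], [0, 0, 0], 0],
    [[-0.1, 0, 0], [0, 0, 0], 0],
    [[-0.09, 0, 0], [0, 0, 0], 0],
    [[-0.05, 0, 0], [0, 0, 0], 0],
    [[-0.015, 0, 0], [0, 0, 0], 0],
  ],
)

```text
clock: 25.02
eef_pos: [0.6232, 0.0256, 0.0619]
tool_rot: [0.737, 0.676, -0.001, -0.0]
ft_force: [0.1, 0.6, 0.3]
grip_width: 0.022
grasp_force: 58.7
```

```bash
python3 -c "
from h import *
go(.632,.145,.059,85.2)
p,d=camera('top');P=cloud('top',d); np.savez('top2.npz',p=p,d=d)
q,e=camera('side')
a=cv2.resize(p[110:210,180:360,::-1],(720,400)); b=cv2.resize(q[150:250,100:280,::-1],(360,200)); 
cv2.imwrite('pics/r1.png',np.vstack([a,np.hstack([b,np.zeros((200,360,3),np.uint8)])]))"
```

```text
units [ 0.598 -0.007  0.014] yaw 85.08 turn z units -0.0007 tiltz [-1.7e-03 -3.0e-04 -1.0e+00] w 0.022 F 58.695995807647705 [0.6232 0.0256 0.0619]
```

View pics/r1.png

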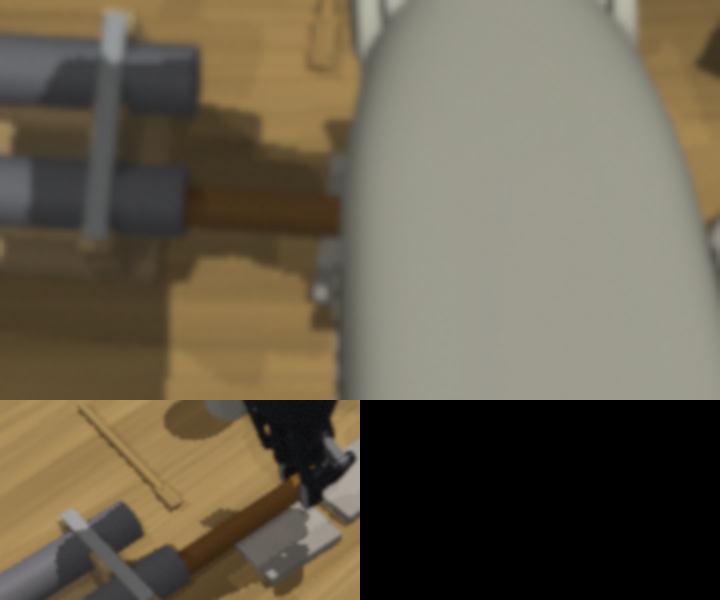

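The rod is out by about 160 mm, visible from the mouth (185,200) to the gripper (340,215). I'll release, slide along it to near the mouth and regrip.

Emit:
apply_moves(
  steps=[
    [[0, 0, 0.01], [0, 0, 0], 0],
    [[0, 0, 0], [0, 0, 0], 0.4],
    [[0, 0, 0], [0, 0, 0], 0.7],
    [[0, 0, 0], [0, 0, 0], 0.7],
    [[0, 0, 0], [0, 0, 0], 0.7],
    [[0.04, 0, 0], [0, 0, 0], 0.7],
    [[0.08, 0, 0], [0, 0, 0], 0.7],
    [[0.1, 0, 0], [0, 0, 0], 0.7],
  ],
)

```text
clock: 25.78
eef_pos: [0.6278, 0.072, 0.0606]
tool_rot: [0.736, 0.677, 0.0, 0.0]
ft_force: [0.2, 0.2, 0.0]
grip_width: 0.0599
grasp_force: 0.0
```

Emit:
apply_moves(
  steps=[
    [[0.1, 0, 0], [0, 0, 0], 0.7],
    [[0.1, 0, 0], [0, 0, 0], 0.7],
    [[0.08, 0, 0], [0, 0, 0], 0.7],
    [[0.06, 0, 0], [0, 0, 0], 0.7],
    [[0.02, 0, 0], [0, 0, 0], 0.7],
    [[0, 0, 0], [0, 0, 0], 0.7],
    [[0, 0, 0], [0, 0, 0], 0.7],
    [[0, 0, 0], [0, 0, 0], 0.7],
  ],
)

```text
clock: 26.45
eef_pos: [0.6336, 0.1427, 0.0604]
tool_rot: [0.736, 0.677, -0.0, 0.0]
ft_force: [-0.4, -0.6, 0.2]
grip_width: 0.0602
grasp_force: 0.0
```

Emit:
apply_moves(
  steps=[
    [[0, 0, 0], [0, 0, 0], 0.4],
    [[0, 0, 0], [0, 0, 0], 0],
    [[0, 0, 0], [0, 0, 0], 0],
    [[0, 0, 0], [0, 0, 0], 0],
    [[0, 0, 0], [0, 0, 0], 0],
    [[0, 0, 0], [0, 0, 0], 0],
    [[0, 0, 0], [0, 0, 0], 0],
    [[0, 0, 0], [0, 0, 0], 0],
  ],
)

```text
clock: 27.12
eef_pos: [0.6339, 0.1435, 0.0607]
tool_rot: [0.736, 0.677, 0.0, 0.0]
ft_force: [-1.1, -0.5, 0.5]
grip_width: 0.022
grasp_force: 58.6
```

Emit:
apply_moves(
  steps=[
    [[-0.02, 0, -0.01], [0, 0, 0], 0],
    [[-0.05, 0, -0.01], [0, 0, 0], 0],
    [[-0.08, 0, 0], [0, 0, 0], 0],
    [[-0.1, 0, 0], [0, 0, 0], 0],
    [[-0.1, 0, 0], [0, 0, 0], 0],
    [[-0.1, 0, 0], [0, 0, 0], 0],
    [[-0.1, 0, 0], [0, 0, 0], 0],
    [[-0.1, 0, 0], [0, 0, 0], 0],
  ],
)

```text
clock: 27.78
eef_pos: [0.6221, 0.0117, 0.0643]
tool_rot: [0.736, 0.677, -0.0, -0.0]
ft_force: [-0.3, 0.2, 0.0]
grip_width: 0.0227
grasp_force: 58.7
```

Emit:
apply_moves(
  steps=[
    [[-0.1, 0, 0], [0, 0, 0], 0],
    [[-0.1, 0, 0], [0, 0, 0], 0],
    [[-0.1, 0, 0], [0, 0, 0], 0],
    [[-0.1, 0, 0], [0, 0, 0], 0],
    [[-0.1, 0, 0], [0, 0, 0], 0],
    [[-0.08, 0, 0], [0, 0, 0], 0],
    [[-0.05, 0, 0], [0, 0, 0], 0],
    [[-0.02, 0, 0], [0, 0, 0], 0],
  ],
)

```text
clock: 28.45
eef_pos: [0.6113, -0.1181, 0.0644]
tool_rot: [0.737, 0.676, -0.0, -0.0]
ft_force: [0.0, 0.3, -0.8]
grip_width: 0.0224
grasp_force: 58.7
```

```bash
python3 -c "
from h import *
go(.632,.145,.16,85.2)
p,d=camera('side');cv2.imwrite('pics/r2.png',p[40:340,40:500,::-1])"
```

```text
units [ 1.319 -0.01  -0.479] yaw 85.07 turn z units -0.0007 tiltz [-4.e-04 -3.e-04 -1.e+00] w 0.0224 F 58.69665563106537 [ 0.6113 -0.1181  0.0644]
```

View pics/r2.png

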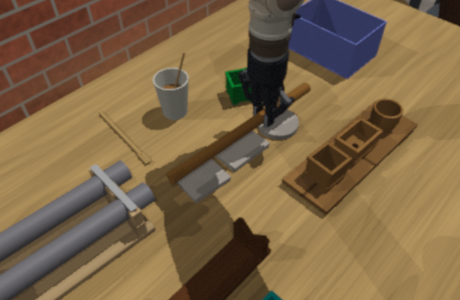

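The rod is free of the pipe and level, running from (172,178) to (308,90). I'll lift and turn towards the rest's direction (89.7°), then measure the rod's ends.

Emit:
apply_moves(
  steps=[
    [[0, 0, -0.04], [0, 0, 0], 0],
    [[0, 0, -0.1], [0, 0, 0], 0],
    [[0, 0, -0.12], [0, 0, 0], 0],
    [[0, 0, -0.12], [0, 0, 0], 0],
    [[0, 0, -0.1], [0, 0, 0], 0],
    [[0, 0, -0.08], [0, 0, 0], 0],
    [[0, 0, -0.04], [0, 0, -0.013], 0],
    [[0, 0, 0], [0, 0, -0.013], 0],
  ],
)

```text
clock: 29.17
eef_pos: [0.6139, -0.1142, 0.1884]
tool_rot: [0.706, 0.708, 0.002, 0.002]
ft_force: [0.1, -0.0, -1.6]
grip_width: 0.0223
grasp_force: 58.8
```

Emit:
apply_moves(
  steps=[
    [[0, -0.05, 0], [0, 0, 0], 0],
    [[0, -0.1, 0], [0, 0, 0], 0],
    [[0, -0.12, 0], [0, 0, 0], 0],
    [[0, -0.12, 0], [0, 0, 0], 0],
    [[0, -0.1, 0], [0, 0, 0], 0],
    [[0, -0.06, 0], [0, 0, 0], 0],
    [[0, 0, 0], [0, 0, 0], 0],
    [[0, 0, 0], [0, 0, 0], 0],
  ],
)

```text
clock: 29.83
eef_pos: [0.5023, -0.1144, 0.1855]
tool_rot: [0.707, 0.707, 0.001, 0.001]
ft_force: [1.1, 0.0, -1.3]
grip_width: 0.0223
grasp_force: 58.9
```

```bash
python3 - <<'E'
from h import *
go(.4508,.165,.16,89.7)
p,d=camera('side');P=cloud('side',d);P[d==0]=np.nan; np.savez('side3.npz',p=p,d=d)
p=p.astype(int); br=(p[...,0]>p[...,2]*1.6)&(P[...,2]>.15)&(P[...,2]<.25)&(P[...,0]>.4)&(P[...,0]<.62)
q=P[br]; c=np.median(q,0); v=np.linalg.svd(q-q.mean(0),full_matrices=0)[2][0]; t=(q-c)@v
print(len(q),c,v, c+v*np.percentile(t,.5),c+v*np.percentile(t,99.5))
im=np.load('side3.npz')['p'].copy(); im[br]=[255,0,255]; cv2.imwrite('pics/r3.png',im[:,:,::-1])
E
```

```text
units [ 1.397 -0.258  0.127] yaw 90.0 turn z units 0.0017 tiltz [ 0.0016  0.     -1.    ] w 0.0223 F 58.8929808139801 [ 0.5023 -0.1144  0.1855]
2250 [0.49630272 0.00080437 0.19326454] [-0.00832323  0.99966112 -0.02466522] [ 0.49836206 -0.24653211  0.19936722] [0.49523715 0.12878502 0.1901068 ]
```

View pics/r3.png

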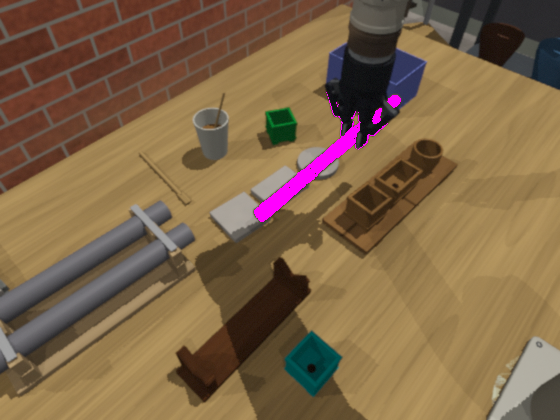

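The rod (magenta) runs from y=-0.247 to 0.129, so its middle is 56 mm to +y of the TCP. I'll move it over the rest.

Emit:
apply_moves(
  steps=[
    [[0.05, -0.01, 0], [0, 0, 0.003], 0],
    [[0.1, -0.02, 0], [0, 0, 0], 0],
    [[0.13, -0.03, 0], [0, 0, 0], 0],
    [[0.14, -0.03, 0], [0, 0, 0], 0],
    [[0.14, -0.03, 0], [0, 0, 0], 0],
    [[0.14, -0.03, 0], [0, 0, 0], 0],
    [[0.14, -0.03, 0], [0, 0, 0], 0],
    [[0.14, -0.03, 0], [0, 0, 0], 0],
  ],
)

```text
clock: 30.55
eef_pos: [0.4629, 0.0832, 0.1847]
tool_rot: [0.711, 0.704, 0.001, 0.0]
ft_force: [0.3, -0.2, -1.3]
grip_width: 0.0222
grasp_force: 58.9
```

Emit:
apply_moves(
  steps=[
    [[0.13, -0.02, 0], [0, 0, 0], 0],
    [[0.12, -0.02, 0], [0, 0, 0], 0],
    [[0.08, -0.008, 0], [0, 0, 0], 0],
    [[0.024, 0, 0], [0, 0, 0], 0],
    [[0, 0, 0.1], [0, 0, 0], 0],
    [[0, 0, 0.1], [0, 0, 0], 0],
    [[0, 0, 0.05], [0, 0, 0], 0],
    [[0, 0, 0], [0, 0, 0], 0],
  ],
)

```text
clock: 31.22
eef_pos: [0.4522, 0.1516, 0.1321]
tool_rot: [0.711, 0.703, -0.002, -0.001]
ft_force: [0.0, -0.8, -1.7]
grip_width: 0.022
grasp_force: 58.9
```

```bash
python3 - <<'E'
from h import *
go(.4507,.1525,.060,89.7)
p,d=camera('side');P=cloud('side',d);P[d==0]=np.nan
p=p.astype(int); br=(p[...,0]>p[...,2]*1.6)&(P[...,2]>.10)&(P[...,2]<.2)&(P[...,0]>.38)&(P[...,0]<.55)&(P[...,1]>-.1)
q=P[br]; c=np.median(q,0); v=np.linalg.svd(q-q.mean(0),full_matrices=0)[2][0]; t=(q-c)@v
print(len(q),c,v, c+v*np.percentile(t,.5),c+v*np.percentile(t,99.5))
p,d=camera('side'); cv2.imwrite('pics/r4.png',p[:,:,::-1])
E
```

```text
units [ 0.005 -0.006  0.361] yaw 89.41 turn z units -0.0016 tiltz [-0.0044 -0.0017 -1.    ] w 0.022 F 58.93181383609772 [0.4522 0.1516 0.1321]
4039 [0.44789683 0.26643927 0.13964012] [-0.00383499 -0.99995926  0.00817091] [0.44838384 0.39342428 0.13860249] [0.4469442  0.01804445 0.14166981]
```

View pics/r4.png

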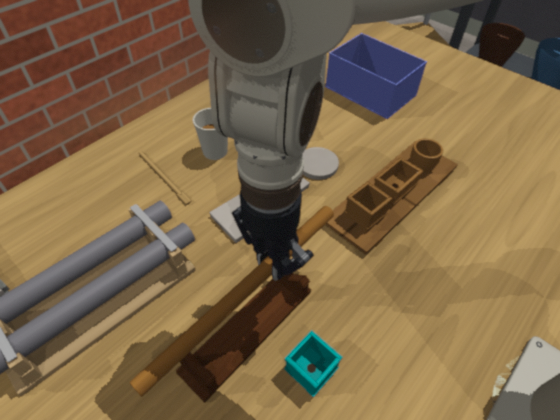

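The rod is over the rest, spanning (140,382) to (330,215) and centred within 3 mm. Lowering.

Emit:
apply_moves(
  steps=[
    [[0.005, -0.003, 0.03], [0, 0, 0], 0],
    [[0, 0, 0.07], [0, 0, 0], 0],
    [[0, 0, 0.07], [0, 0, 0], 0],
    [[0, 0, 0.07], [0, 0, 0], 0],
    [[0, 0, 0.05], [0, 0, 0], 0],
    [[0, 0, 0.03], [0, 0, 0], 0],
    [[0, 0, 0.02], [0, 0, 0], 0],
    [[0, 0, 0], [0, 0, 0], 0],
  ],
)

```text
clock: 31.98
eef_pos: [0.4528, 0.153, 0.0663]
tool_rot: [0.711, 0.703, -0.0, -0.0]
ft_force: [-0.0, -0.8, -0.7]
grip_width: 0.0221
grasp_force: 58.9
```

Emit:
apply_moves(
  steps=[
    [[0, 0, 0.005], [0, 0, 0], 0],
    [[0, 0, 0], [0, 0, 0], 0],
    [[0, 0, 0.005], [0, 0, 0], 0],
    [[0, 0, 0], [0, 0, 0], 0],
    [[0, 0, 0], [0, 0, 0], 0],
    [[0, 0, 0], [0, 0, 0], 0],
    [[0, 0, 0], [0, 0, 0], 0],
    [[0, 0, 0], [0, 0, 0], 0],
  ],
)

```text
clock: 32.65
eef_pos: [0.4528, 0.1531, 0.0646]
tool_rot: [0.711, 0.703, 0.0, 0.0]
ft_force: [0.3, -0.7, 0.2]
grip_width: 0.0225
grasp_force: 58.9
```

Emit:
apply_moves(
  steps=[
    [[0, -0.005, 0.006], [0, 0, 0], 0],
    [[0, 0, 0.005], [0, 0, 0], 0],
    [[0, 0, 0.005], [0, 0, 0], 0],
    [[0, 0, 0.005], [0, 0, 0], 0],
    [[0, 0, 0], [0, 0, 0], 0],
    [[0, 0, 0], [0, 0, 0], 0],
    [[0, 0, 0], [0, 0, 0], 0],
    [[0, 0, 0], [0, 0, 0], 0],
  ],
)

```text
clock: 33.32
eef_pos: [0.4518, 0.1531, 0.0603]
tool_rot: [0.711, 0.703, 0.0, -0.0]
ft_force: [0.6, 0.4, -0.2]
grip_width: 0.0218
grasp_force: 58.9
```

Emit:
apply_moves(
  steps=[
    [[0, 0, 0.006], [0, 0, 0], 0],
    [[0, 0, 0.006], [0, 0, 0], 0],
    [[0, 0, 0.006], [0, 0, 0], 0],
    [[0, 0, 0], [0, 0, 0], 0],
    [[0, 0, 0], [0, 0, 0], 0],
    [[0, 0, 0], [0, 0, 0], 0],
    [[0, 0, 0], [0, 0, 0], 0],
    [[0, 0, 0], [0, 0, 0], 0],
  ],
)

```text
clock: 33.98
eef_pos: [0.4515, 0.1531, 0.0568]
tool_rot: [0.711, 0.703, -0.0, -0.0]
ft_force: [-1.8, -0.4, 2.9]
grip_width: 0.0224
grasp_force: 59.4
```

Contact has begun at 3 N. Open and rise.

Emit:
apply_moves(
  steps=[
    [[0, 0, 0.002], [0, 0, 0], 0],
    [[0, 0, 0], [0, 0, 0], 0.35],
    [[0, 0, 0], [0, 0, 0], 0.5],
    [[0, 0, 0], [0, 0, 0], 0.7],
    [[0, 0, 0], [0, 0, 0], 0.7],
    [[0, 0, 0], [0, 0, 0], 0.7],
    [[0, 0, -0.05], [0, 0, 0], 0.7],
    [[0, 0, -0.1], [0, 0, 0], 0.7],
  ],
)

```text
clock: 34.65
eef_pos: [0.4497, 0.1523, 0.0844]
tool_rot: [0.711, 0.703, -0.003, -0.001]
ft_force: [0.1, -0.3, 0.0]
grip_width: 0.0596
grasp_force: 0.0
```

Emit:
apply_moves(
  steps=[
    [[0, 0, -0.15], [0, 0, 0], 0.7],
    [[0, 0, -0.15], [0, 0, 0], 1],
    [[0, 0, -0.12], [0, 0, 0], 1],
    [[0, 0, -0.05], [0, 0, 0], 1],
    [[-0.05, 0, 0], [0, 0, 0.008], 1],
    [[-0.12, 0, 0], [0, 0, 0.008], 1],
    [[-0.15, 0, 0], [0, 0, 0.012], 1],
    [[-0.15, 0, 0], [0, 0, 0], 1],
  ],
)

```text
clock: 35.32
eef_pos: [0.4451, 0.0579, 0.179]
tool_rot: [0.741, 0.671, -0.001, -0.0]
ft_force: [0.6, -0.4, -0.1]
grip_width: 0.0856
grasp_force: 0.0
```

Emit:
apply_moves(
  steps=[
    [[-0.15, 0, 0], [0, 0, 0], 1],
    [[-0.15, 0, 0], [0, 0, 0], 1],
    [[-0.15, 0, 0], [0, 0, 0], 1],
    [[-0.15, 0, 0], [0, 0, 0], 1],
    [[-0.1, 0, 0], [0, 0, 0], 1],
    [[-0.03, 0, 0], [0, 0, 0], 1],
    [[0, 0, 0], [0, 0, 0], 1],
    [[0, 0, 0], [0, 0, 0], 1],
  ],
)

```text
clock: 35.98
eef_pos: [0.4309, -0.086, 0.1795]
tool_rot: [0.742, 0.671, -0.0, -0.001]
ft_force: [0.2, -0.1, -0.1]
grip_width: 0.0854
grasp_force: 0.0
```

```bash
python3 - <<'E'
from h import *
p,d=camera('top');P=cloud('top',d);P[d==0]=np.nan; np.savez('top4.npz',p=p,d=d)
p=p.astype(int); m=roi(170,410,315,375)&(P[...,2]>.060)&(P[...,2]<.09)&(p[...,0]>90)
q=P[m];print("rod",*rect(P,m,.06,.09),q.mean(0)); 
w=(np.ptp(p,axis=-1)<35)
for n,r in(("sq",(355,424,200,270)),("ob",(422,494,205,270)),("rd",(495,560,210,278))): print(n,*rect(P,roi(*r)&w,.009,.020))
for n,r,a,b in(("psq",(445,500,300,395),.068,.085),("pob",(490,590,300,395),.058,.075),("prd",(580,665,300,395),.064,.085)): print(n,*rect(P,roi(*r)&~w,a,b))
go(.441,-.108,.0585,84.5)
cv2.imwrite('pics/t4.png',p[:,:,::-1].astype(np.uint8))
E
```

```text
rod [452.2 300. ] [ 22.8 188.6] 0.8 815 0.0675 [0.45095644 0.30232173 0.06731771]
sq [628.6  51.3] [86.9 89.1] 82.3 1377 0.014
ob [621.  -60.2] [103.5  74.9] 86.5 1377 0.0141
rd [ 620.4 -165.9] [63.8 91.6] 32.7 721 0.0141
psq [442.7 -84.2] [16.6 59.8] 88.7 85 0.076
pob [0. 0.] [0. 0.] 0.0 0 nan
prd [0. 0.] [0. 0.] 0.0 0 nan
units [-0.107  0.061  0.606] yaw 84.35 turn z units -0.0009 tiltz [-1.2e-03  7.0e-04 -1.0e+00] w 0.0854 F 0.0 [ 0.4312 -0.0855  0.1797]
  return _methods._mean(a, axis=axis, dtype=dtype,
  ret = ret.dtype.type(ret / rcount)
```

View pics/t4.png

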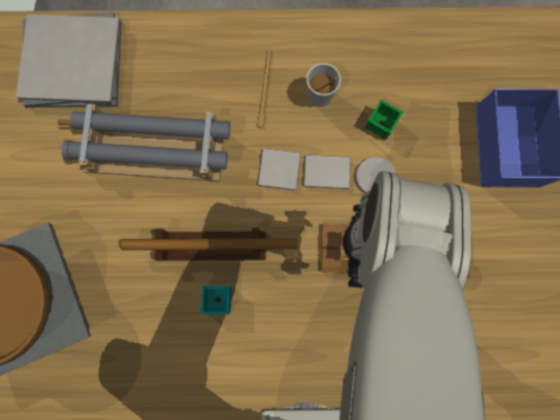

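The rod lies in both notches, from px (120,244) to (298,243), centred on the rest at (210,245). Next, the square pot goes back.

Emit:
apply_moves(
  steps=[
    [[-0.06, 0.03, 0], [0, 0, 0], 1],
    [[-0.047, 0.031, 0], [0, 0, 0], 1],
    [[0, 0, 0.06], [0, 0, 0], 1],
    [[0, 0, 0.12], [0, 0, 0], 1],
    [[0, 0, 0.15], [0, 0, 0], 1],
    [[0, 0, 0.14], [0, 0, 0], 1],
    [[0, 0, 0.09], [0, 0, 0], 1],
    [[0, 0, 0.045], [0, 0, 0], 1],
  ],
)

```text
clock: 36.7
eef_pos: [0.4401, -0.1074, 0.0567]
tool_rot: [0.741, 0.672, -0.001, -0.002]
ft_force: [0.1, 1.0, 0.3]
grip_width: 0.0855
grasp_force: 0.0
```

Emit:
apply_moves(
  steps=[
    [[0, 0, 0], [0, 0, 0], 1],
    [[0, 0, 0], [0, 0, 0], 0.6],
    [[0, 0, 0], [0, 0, 0], 0],
    [[0, 0, 0], [0, 0, 0], 0],
    [[0, 0, 0], [0, 0, 0], 0],
    [[0, 0, 0], [0, 0, 0], 0],
    [[0, 0, 0], [0, 0, 0], 0],
    [[0, 0, 0], [0, 0, 0], 0],
  ],
)

```text
clock: 37.37
eef_pos: [0.4433, -0.1088, 0.061]
tool_rot: [0.741, 0.671, 0.001, 0.002]
ft_force: [0.3, -0.2, 5.6]
grip_width: 0.0569
grasp_force: 65.0
```

Emit:
apply_moves(
  steps=[
    [[0, 0, -0.02], [0, 0, 0], 0],
    [[0, 0, -0.06], [0, 0, 0], 0],
    [[0, 0, -0.08], [0, 0, 0], 0],
    [[0, 0, -0.08], [0, 0, 0], 0],
    [[0, 0, -0.05], [0, 0, 0], 0],
    [[0, 0, -0.02], [0, 0, 0], 0],
    [[0, 0, 0], [0, 0, 0.011], 0],
    [[0, 0, 0], [0, 0, 0], 0],
  ],
)

```text
clock: 38.03
eef_pos: [0.4414, -0.1085, 0.1213]
tool_rot: [0.753, 0.658, -0.0, -0.0]
ft_force: [0.1, -0.4, -1.3]
grip_width: 0.0577
grasp_force: 64.3
```

```bash
python3 -c "
from h import *
go(.6286,.0513,.05,82.4)"
```

```text
units [0.917 0.821 0.357] yaw 82.33 turn z units -0.0004 tiltz [-1.e-04 -0.e+00 -1.e+00] w 0.0577 F 64.3090009689331 [ 0.4414 -0.1085  0.1213]
```

Emit:
apply_moves(
  steps=[
    [[0.04, 0.04, 0], [0, 0, 0], 0],
    [[0.1, 0.09, 0], [0, 0, 0], 0],
    [[0.13, 0.12, 0], [0, 0, 0], 0],
    [[0.14, 0.125, 0], [0, 0, 0], 0],
    [[0.14, 0.125, 0], [0, 0, 0], 0],
    [[0.14, 0.125, 0], [0, 0, 0], 0],
    [[0.13, 0.11, 0], [0, 0, 0], 0],
    [[0.097, 0.086, 0], [0, 0, 0], 0],
  ],
)

```text
clock: 38.7
eef_pos: [0.6306, 0.0546, 0.12]
tool_rot: [0.752, 0.659, 0.0, -0.0]
ft_force: [1.3, -0.4, -1.5]
grip_width: 0.0569
grasp_force: 64.5
```

Emit:
apply_moves(
  steps=[
    [[0, 0, 0], [0, 0, 0], 0],
    [[0, 0, 0.03], [0, 0, 0], 0],
    [[0, 0, 0.07], [0, 0, 0], 0],
    [[0, 0, 0.08], [0, 0, 0], 0],
    [[0, 0, 0.07], [0, 0, 0], 0],
    [[0, 0, 0.05], [0, 0, 0], 0],
    [[0, 0, 0.02], [0, 0, 0], 0],
    [[0, 0, 0], [0, 0, 0], 0],
  ],
)

```text
clock: 39.37
eef_pos: [0.6272, 0.0508, 0.0563]
tool_rot: [0.753, 0.658, -0.001, -0.001]
ft_force: [-0.5, -0.5, -2.3]
grip_width: 0.0569
grasp_force: 64.7
```

```bash
python3 -c "
from h import *
go(.6286,.0513,.0533,82.4)"
```

```text
units [0.003 0.007 0.015] yaw 82.33 turn z units -0.0004 tiltz [-3.e-03 -4.e-04 -1.e+00] w 0.0569 F 64.68324780464172 [0.6272 0.0508 0.0563]
```

Emit:
apply_moves(
  steps=[
    [[0.003, 0.007, 0.005], [0, 0, 0], 0],
    [[0, 0, 0], [0, 0, 0], 0],
    [[0, 0, 0.005], [0, 0, 0], 0],
    [[0, 0, 0], [0, 0, 0], 0],
    [[0, 0, 0.005], [0, 0, 0], 0],
    [[0, 0, 0], [0, 0, 0], 0],
    [[0, 0, 0], [0, 0, 0], 0],
    [[0, 0, 0], [0, 0, 0], 0],
  ],
)

```text
clock: 40.03
eef_pos: [0.6306, 0.0519, 0.055]
tool_rot: [0.753, 0.658, 0.0, 0.0]
ft_force: [-1.2, -0.1, 3.3]
grip_width: 0.0572
grasp_force: 65.1
```

Contact. Release, then the oblong pot.

Emit:
apply_moves(
  steps=[
    [[0, 0, 0], [0, 0, 0], 0],
    [[0, 0, 0], [0, 0, 0], 0.75],
    [[0, 0, 0], [0, 0, 0], 0.88],
    [[0, 0, 0], [0, 0, 0], 1],
    [[0, 0, 0], [0, 0, 0], 1],
    [[0, 0, 0], [0, 0, 0], 1],
    [[0, 0, 0], [0, 0, 0], 1],
    [[0, 0, 0], [0, 0, 0], 1],
  ],
)

```text
clock: 40.7
eef_pos: [0.6302, 0.0519, 0.0542]
tool_rot: [0.753, 0.658, -0.0, -0.0]
ft_force: [0.2, -0.5, 0.2]
grip_width: 0.0855
grasp_force: 0.0
```

Emit:
apply_moves(
  steps=[
    [[0, 0, -0.05], [0, 0, 0], 1],
    [[0, 0, -0.1], [0, 0, 0], 1],
    [[0, 0, -0.15], [0, 0, 0], 1],
    [[0, 0, -0.15], [0, 0, 0], 1],
    [[0, 0, -0.1], [0, 0, 0], 1],
    [[0, 0, -0.05], [0, 0, 0], 1],
    [[0, 0, 0], [0, 0, -0.012], 1],
    [[0, 0, 0], [0, 0, 0], 1],
  ],
)

```text
clock: 41.37
eef_pos: [0.6306, 0.0519, 0.1755]
tool_rot: [0.74, 0.673, 0.001, 0.001]
ft_force: [0.3, 0.6, -1.0]
grip_width: 0.0854
grasp_force: 0.0
```

```bash
python3 -c "
from h import *
go(.436,-.208,.0545,84.5)"
```

```text
units [-1.386 -0.847  0.603] yaw 84.57 turn z units 0.0004 tiltz [ 2.e-03  1.e-04 -1.e+00] w 0.0854 F 0.0 [0.6306 0.0519 0.1755]
```

Emit:
apply_moves(
  steps=[
    [[-0.06, -0.04, 0], [0, 0, 0], 1],
    [[-0.12, -0.08, 0], [0, 0, 0], 1],
    [[-0.15, -0.09, 0], [0, 0, 0], 1],
    [[-0.15, -0.09, 0], [0, 0, 0], 1],
    [[-0.15, -0.09, 0], [0, 0, 0], 1],
    [[-0.15, -0.09, 0], [0, 0, 0], 1],
    [[-0.15, -0.09, 0], [0, 0, 0], 1],
    [[-0.15, -0.09, 0], [0, 0, 0], 1],
  ],
)

```text
clock: 42.03
eef_pos: [0.4762, -0.1514, 0.1733]
tool_rot: [0.74, 0.672, -0.001, -0.001]
ft_force: [-0.3, -0.8, 0.1]
grip_width: 0.0852
grasp_force: 0.0
```

Emit:
apply_moves(
  steps=[
    [[-0.15, -0.09, 0], [0, 0, 0], 1],
    [[-0.12, -0.07, 0], [0, 0, 0], 1],
    [[-0.036, -0.027, 0.05], [0, 0, 0], 1],
    [[0, 0, 0.1], [0, 0, 0], 1],
    [[0, 0, 0.1], [0, 0, 0], 1],
    [[0, 0, 0.05], [0, 0, 0], 1],
    [[0, 0, 0], [0, 0, 0], 1],
    [[0, 0, 0], [0, 0, 0], 1],
  ],
)

```text
clock: 42.7
eef_pos: [0.4341, -0.2075, 0.1133]
tool_rot: [0.74, 0.672, -0.001, -0.001]
ft_force: [0.5, -0.7, -0.3]
grip_width: 0.0855
grasp_force: 0.0
```

```bash
python3 -c "
from h import *
go(.436,-.208,.0535,84.5)"
```

```text
units [-0.002  0.011  0.299] yaw 84.49 turn z units -0.0 tiltz [-0.0028  0.0014 -1.    ] w 0.0855 F 0.0 [ 0.4341 -0.2075  0.1133]
```

Emit:
apply_moves(
  steps=[
    [[0, 0.006, 0.05], [0, 0, 0], 1],
    [[0, 0, 0.09], [0, 0, 0], 1],
    [[0, 0, 0.09], [0, 0, 0], 1],
    [[0, 0, 0.05], [0, 0, 0], 1],
    [[0, 0, 0.015], [0, 0, 0], 1],
    [[0, 0, 0], [0, 0, 0], 1],
    [[0, 0, 0], [0, 0, 0], 0.6],
    [[0, 0, 0], [0, 0, 0], 0],
  ],
)

```text
clock: 43.37
eef_pos: [0.4372, -0.2084, 0.0562]
tool_rot: [0.74, 0.673, 0.0, 0.001]
ft_force: [0.0, 0.1, 0.1]
grip_width: 0.064
grasp_force: 0.0
```

Emit:
apply_moves(
  steps=[
    [[0, 0, 0], [0, 0, 0], 0],
    [[0, 0, 0], [0, 0, 0], 0],
    [[0, 0, 0], [0, 0, 0], 0],
    [[0, 0, 0], [0, 0, 0], 0],
    [[0, 0, 0], [0, 0, 0], 0],
    [[0, 0, 0], [0, 0, 0], 0],
    [[0, 0, 0], [0, 0, 0], 0],
    [[0, 0, 0], [0, 0, 0], 0],
  ],
)

```text
clock: 44.03
eef_pos: [0.4375, -0.2086, 0.0567]
tool_rot: [0.74, 0.673, 0.001, 0.001]
ft_force: [-0.1, -0.4, 6.3]
grip_width: 0.0528
grasp_force: 63.4
```

Emit:
apply_moves(
  steps=[
    [[0, 0, -0.02], [0, 0, 0], 0],
    [[0, 0, -0.06], [0, 0, 0], 0],
    [[0, 0, -0.08], [0, 0, 0], 0],
    [[0, 0, -0.08], [0, 0, 0], 0],
    [[0, 0, -0.05], [0, 0, 0], 0],
    [[0, 0, -0.02], [0, 0, 0], 0],
    [[0, 0, 0], [0, 0, -0.011], 0],
    [[0, 0, 0], [0, 0, 0], 0],
  ],
)

```text
clock: 44.7
eef_pos: [0.4361, -0.208, 0.1173]
tool_rot: [0.728, 0.685, -0.0, -0.0]
ft_force: [-0.1, -0.6, -1.3]
grip_width: 0.053
grasp_force: 62.7
```

```bash
python3 -c "
from h import *
go(.6208,-.0601,.05,86.5)"
```

```text
units [0.794 0.877 0.336] yaw 86.54 turn z units 0.0002 tiltz [-2.e-04  1.e-04 -1.e+00] w 0.053 F 62.74463653564453 [ 0.4361 -0.208   0.1173]
```

Emit:
apply_moves(
  steps=[
    [[0.04, 0.04, 0], [0, 0, 0], 0],
    [[0.09, 0.1, 0], [0, 0, 0], 0],
    [[0.12, 0.13, 0], [0, 0, 0], 0],
    [[0.12, 0.13, 0], [0, 0, 0], 0],
    [[0.12, 0.13, 0], [0, 0, 0], 0],
    [[0.12, 0.13, 0], [0, 0, 0], 0],
    [[0.11, 0.13, 0], [0, 0, 0], 0],
    [[0.074, 0.087, 0], [0, 0, 0], 0],
  ],
)

```text
clock: 45.37
eef_pos: [0.6234, -0.0568, 0.1162]
tool_rot: [0.728, 0.686, 0.0, -0.0]
ft_force: [-0.3, -0.8, -1.2]
grip_width: 0.0534
grasp_force: 62.9
```

Emit:
apply_moves(
  steps=[
    [[0, 0, 0], [0, 0, 0], 0],
    [[0, 0, 0.03], [0, 0, 0], 0],
    [[0, 0, 0.07], [0, 0, 0], 0],
    [[0, 0, 0.08], [0, 0, 0], 0],
    [[0, 0, 0.07], [0, 0, 0], 0],
    [[0, 0, 0.05], [0, 0, 0], 0],
    [[0, 0, 0.02], [0, 0, 0], 0],
    [[0, 0, 0], [0, 0, 0], 0],
  ],
)

```text
clock: 46.03
eef_pos: [0.6195, -0.0606, 0.0521]
tool_rot: [0.729, 0.685, -0.001, -0.001]
ft_force: [-0.2, -0.1, -1.5]
grip_width: 0.0529
grasp_force: 63.0
```

Emit:
apply_moves(
  steps=[
    [[0, 0, 0.005], [0, 0, 0], 0],
    [[0, 0, 0], [0, 0, 0], 0],
    [[0, 0, 0.005], [0, 0, 0], 0],
    [[0, 0, 0], [0, 0, 0], 0],
    [[0, 0, 0], [0, 0, 0], 0],
    [[0, 0, 0], [0, 0, 0], 0],
    [[0, 0, 0], [0, 0, 0], 0],
    [[0, 0, 0], [0, 0, 0], 0],
  ],
)

```text
clock: 46.7
eef_pos: [0.6212, -0.0602, 0.0514]
tool_rot: [0.728, 0.685, 0.0, 0.0]
ft_force: [0.8, 0.5, -1.4]
grip_width: 0.0528
grasp_force: 63.0
```

```bash
python3 -c "
from h import *
go(.6208,-.0601,.0485,86.5); print(bot.get_obs()['ft_force'])"
```

```text
units [ 0.    -0.002  0.015] yaw 86.51 turn z units 0.0 tiltz [ 2.e-04  0.e+00 -1.e+00] w 0.0528 F 63.00023317337036 [ 0.6212 -0.0602  0.0514]
[ 0.77184552  0.45139034 -1.42658724]
```

Emit:
apply_moves(
  steps=[
    [[0, 0, 0.005], [0, 0, 0], 0],
    [[0, 0, 0], [0, 0, 0], 0],
    [[0, 0, 0], [0, 0, 0], 0],
    [[0, 0, 0], [0, 0, 0], 0],
    [[0, 0, 0.003], [0, 0, 0], 0],
    [[0, 0, 0], [0, 0, 0], 0],
    [[0, 0, 0], [0, 0, 0], 0],
    [[0, 0, 0], [0, 0, 0], 0],
  ],
)

```text
clock: 47.37
eef_pos: [0.6213, -0.0602, 0.0508]
tool_rot: [0.728, 0.685, 0.0, 0.0]
ft_force: [-3.6, 0.0, 5.6]
grip_width: 0.0533
grasp_force: 63.9
```

Emit:
apply_moves(
  steps=[
    [[0, 0, -0.003], [0, 0, 0], 0],
    [[0, 0, 0], [0, 0, 0], 0.7],
    [[0, 0, 0], [0, 0, 0], 0.85],
    [[0, 0, 0], [0, 0, 0], 1],
    [[0, 0, 0], [0, 0, 0], 1],
    [[0, 0, 0], [0, 0, 0], 1],
    [[0, 0, 0], [0, 0, 0], 1],
    [[0, 0, 0], [0, 0, 0], 1],
  ],
)

```text
clock: 48.03
eef_pos: [0.6211, -0.0602, 0.0502]
tool_rot: [0.728, 0.685, -0.0, -0.0]
ft_force: [-0.0, -0.1, -0.8]
grip_width: 0.0855
grasp_force: 0.0
```

Emit:
apply_moves(
  steps=[
    [[0, 0, -0.05], [0, 0, 0], 1],
    [[0, 0, -0.1], [0, 0, 0], 1],
    [[0, 0, -0.15], [0, 0, 0], 1],
    [[0, 0, -0.15], [0, 0, 0], 1],
    [[0, 0, -0.1], [0, 0, 0], 1],
    [[0, 0, -0.05], [0, 0, 0], 1],
    [[0, 0, 0], [0, 0, 0.011], 1],
    [[0, 0, 0], [0, 0, 0], 1],
  ],
)

```text
clock: 48.7
eef_pos: [0.6215, -0.0603, 0.1715]
tool_rot: [0.74, 0.672, 0.001, 0.001]
ft_force: [0.5, 0.3, -0.0]
grip_width: 0.0855
grasp_force: 0.0
```

```bash
python3 -c "
from h import *
go(.4294,-.312,.0575,84.5)"
```

```text
units [-1.345 -0.836  0.568] yaw 84.49 turn z units -0.0 tiltz [ 2.e-03 -2.e-04 -1.e+00] w 0.0855 F 0.0 [ 0.6215 -0.0603  0.1715]
```

Emit:
apply_moves(
  steps=[
    [[-0.06, -0.04, 0], [0, 0, 0], 1],
    [[-0.12, -0.08, 0], [0, 0, 0], 1],
    [[-0.15, -0.09, 0], [0, 0, 0], 1],
    [[-0.15, -0.09, 0], [0, 0, 0], 1],
    [[-0.15, -0.09, 0], [0, 0, 0], 1],
    [[-0.15, -0.09, 0], [0, 0, 0], 1],
    [[-0.15, -0.09, 0], [0, 0, 0], 1],
    [[-0.15, -0.09, 0], [0, 0, 0], 1],
  ],
)

```text
clock: 49.37
eef_pos: [0.4672, -0.2633, 0.1693]
tool_rot: [0.74, 0.673, -0.0, -0.001]
ft_force: [0.6, 0.4, 0.1]
grip_width: 0.0854
grasp_force: 0.0
```

Emit:
apply_moves(
  steps=[
    [[-0.15, -0.09, 0], [0, 0, 0], 1],
    [[-0.115, -0.086, 0], [0, 0, 0], 1],
    [[0, 0, 0.05], [0, 0, 0], 1],
    [[0, 0, 0.1], [0, 0, 0], 1],
    [[0, 0, 0.08], [0, 0, 0], 1],
    [[0, 0, 0.03], [0, 0, 0], 1],
    [[0, 0, 0], [0, 0, 0], 1],
    [[0, 0, 0], [0, 0, 0], 1],
  ],
)

```text
clock: 50.03
eef_pos: [0.4289, -0.3114, 0.1178]
tool_rot: [0.74, 0.673, -0.0, -0.001]
ft_force: [-0.1, -0.2, -0.4]
grip_width: 0.0856
grasp_force: 0.0
```

```bash
python3 - <<'E'
from h import *
go(.4296,-.312,.0575,84.5)
for cam in('top','side'):
    p,d=camera(cam);P=cloud(cam,d);P[d==0]=np.nan; p=p.astype(int); w=(np.ptp(p,axis=-1)<40)
    for n,c in(("sq",(628,51)),("ob",(621,-60)),("rd",(609,-172))):
        m=(abs(P[...,0]*1000-c[0])<56)&(abs(P[...,1]*1000-c[1])<54)
        if n=="rd":
            q=P[m&w&(P[...,2]>.009)&(P[...,2]<.02)][:,:2].astype(np.float32)*1000; print(cam,"rdbat",cv2.minEnclosingCircle(q),len(q),q.mean(0)); continue
        print(cam,n,*rect(P,m&~w,.05,.085))
    if cam=='side': cv2.imwrite('pics/s5.png',p[...,::-1].astype(np.uint8))
E
```

```text
units [-0.003  0.004  0.302] yaw 84.58 turn z units 0.0005 tiltz [-0.0012  0.001  -1.    ] w 0.0856 F 0.0 [ 0.4289 -0.3114  0.1178]
top sq [629.8  52.4] [60.2 61.4] 81.6 304 0.0699
top ob [620.3 -61. ] [87.2 57.7] 87.1 391 0.0595
top rdbat ((609.5018310546875, -173.01170349121094), 45.988285064697266) 1184 [ 608.7427  -172.89294]
side sq [630.6  54.6] [62.  63.1] 82.4 590 0.0669
side ob [621.4 -58. ] [87.3 58.9] 88.1 486 0.0573
side rdbat ((608.8280639648438, -171.27175903320312), 47.0117073059082) 906 [ 607.726   -170.72362]
```

View pics/s5.png

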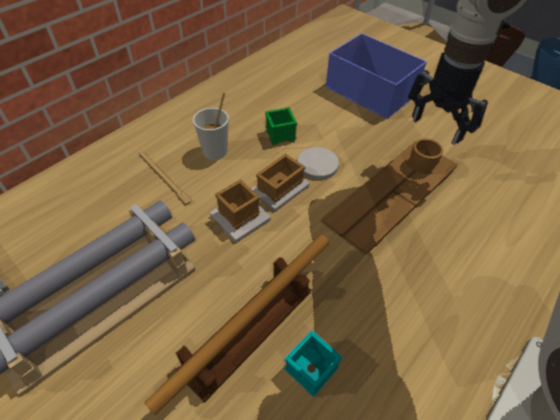

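The square pot (238,205) and oblong pot (281,178) are centred on their bats. The rod lies in its rest and the round pot is still on the board (427,155). The round bat is at about (0.609,-0.1725).

Emit:
apply_moves(
  steps=[
    [[0, 0, 0.05], [0, 0, 0], 1],
    [[0, 0, 0.09], [0, 0, 0], 1],
    [[0, 0, 0.09], [0, 0, 0], 1],
    [[0, 0, 0.05], [0, 0, 0], 1],
    [[0, 0, 0.02], [0, 0, 0], 1],
    [[0, 0, 0], [0, 0, 0], 1],
    [[0, 0, 0], [0, 0, 0], 0.6],
    [[0, 0, 0], [0, 0, 0], 0],
  ],
)

```text
clock: 50.8
eef_pos: [0.4297, -0.3126, 0.0592]
tool_rot: [0.74, 0.673, 0.0, 0.001]
ft_force: [-0.3, -1.0, 0.3]
grip_width: 0.0637
grasp_force: 0.0
```

Emit:
apply_moves(
  steps=[
    [[0, 0, 0], [0, 0, 0], 0],
    [[0, 0, 0], [0, 0, 0], 0],
    [[0, 0, 0], [0, 0, 0], 0],
    [[0, 0, 0], [0, 0, 0], 0],
    [[0, 0, 0], [0, 0, 0], 0],
    [[0, 0, 0], [0, 0, 0], 0],
    [[0, 0, 0], [0, 0, 0], 0],
    [[0, 0, 0], [0, 0, 0], 0],
  ],
)

```text
clock: 51.47
eef_pos: [0.43, -0.3128, 0.0597]
tool_rot: [0.74, 0.673, 0.0, 0.001]
ft_force: [-0.6, 1.0, 6.0]
grip_width: 0.0595
grasp_force: 66.0
```

Emit:
apply_moves(
  steps=[
    [[0, 0, -0.02], [0, 0, 0], 0],
    [[0, 0, -0.06], [0, 0, 0], 0],
    [[0, 0, -0.08], [0, 0, 0], 0],
    [[0, 0, -0.08], [0, 0, 0], 0],
    [[0, 0, -0.05], [0, 0, 0], 0],
    [[0, 0, -0.02], [0, 0, 0], 0],
    [[0, 0, 0], [0, 0, 0], 0],
    [[0, 0, 0], [0, 0, 0], 0],
  ],
)

```text
clock: 52.13
eef_pos: [0.4287, -0.3118, 0.1198]
tool_rot: [0.74, 0.673, -0.0, -0.0]
ft_force: [-1.1, -0.6, -1.8]
grip_width: 0.0594
grasp_force: 65.2
```

```bash
python3 -c "
from h import *
go(.609,-.1725,.05)"
```

```text
units [0.779 0.831 0.349] yaw 84.53 turn z units None tiltz [-6.e-04  5.e-04 -1.e+00] w 0.0594 F 65.23742573568597 [ 0.4287 -0.3118  0.1198]
```

Emit:
apply_moves(
  steps=[
    [[0.04, 0.04, 0], [0, 0, 0], 0],
    [[0.09, 0.09, 0], [0, 0, 0], 0],
    [[0.12, 0.13, 0], [0, 0, 0], 0],
    [[0.12, 0.13, 0], [0, 0, 0], 0],
    [[0.12, 0.13, 0], [0, 0, 0], 0],
    [[0.12, 0.13, 0], [0, 0, 0], 0],
    [[0.1, 0.11, 0], [0, 0, 0], 0],
    [[0.069, 0.071, 0], [0, 0, 0], 0],
  ],
)

```text
clock: 52.8
eef_pos: [0.6115, -0.1694, 0.1187]
tool_rot: [0.739, 0.674, 0.0, -0.001]
ft_force: [0.3, -1.2, -0.8]
grip_width: 0.0593
grasp_force: 65.3
```

Emit:
apply_moves(
  steps=[
    [[0, 0, 0], [0, 0, 0], 0],
    [[0, 0, 0.03], [0, 0, 0], 0],
    [[0, 0, 0.07], [0, 0, 0], 0],
    [[0, 0, 0.08], [0, 0, 0], 0],
    [[0, 0, 0.07], [0, 0, 0], 0],
    [[0, 0, 0.05], [0, 0, 0], 0],
    [[0, 0, 0.02], [0, 0, 0], 0],
    [[0, 0, 0], [0, 0, 0], 0],
  ],
)

```text
clock: 53.47
eef_pos: [0.6077, -0.173, 0.0551]
tool_rot: [0.74, 0.672, -0.001, -0.001]
ft_force: [0.3, -0.0, -1.5]
grip_width: 0.0593
grasp_force: 65.2
```

Emit:
apply_moves(
  steps=[
    [[0, 0, 0.005], [0, 0, 0], 0],
    [[0, 0, 0], [0, 0, 0], 0],
    [[0, 0, 0.005], [0, 0, 0], 0],
    [[0, 0, 0], [0, 0, 0], 0],
    [[0, 0, 0.003], [0, 0, 0], 0],
    [[0, 0, 0], [0, 0, 0], 0],
    [[0, 0, 0], [0, 0, 0], 0],
    [[0, 0, 0], [0, 0, 0], 0],
  ],
)

```text
clock: 54.13
eef_pos: [0.6094, -0.1728, 0.0538]
tool_rot: [0.74, 0.673, 0.0, 0.0]
ft_force: [0.0, -0.4, -1.1]
grip_width: 0.0593
grasp_force: 65.2
```

```bash
python3 -c "
from h import *
go(.609,-.1725,.05); print(bot.get_obs()['ft_force'])"
```

```text
units [ 0.001 -0.002  0.019] yaw 84.53 turn z units None tiltz [ 2.e-04 -0.e+00 -1.e+00] w 0.0593 F 65.23786163306795 [ 0.6094 -0.1728  0.0538]
[ 0.04740498 -0.3866778  -1.11841789]
```

Emit:
apply_moves(
  steps=[
    [[0, 0, 0.004], [0, 0, 0], 0],
    [[0, 0, 0], [0, 0, 0], 0],
    [[0, 0, 0], [0, 0, 0], 0],
    [[0, 0, 0.003], [0, 0, 0], 0],
    [[0, 0, 0], [0, 0, 0], 0],
    [[0, 0, 0], [0, 0, 0], 0],
    [[0, 0, 0], [0, 0, 0], 0],
    [[0, 0, 0], [0, 0, 0], 0],
  ],
)

```text
clock: 54.8
eef_pos: [0.6094, -0.1728, 0.0537]
tool_rot: [0.74, 0.673, 0.0, 0.0]
ft_force: [-3.2, 1.8, 8.3]
grip_width: 0.0595
grasp_force: 66.4
```

Emit:
apply_moves(
  steps=[
    [[0, 0, -0.005], [0, 0, 0], 0],
    [[0, 0, 0], [0, 0, 0], 0.78],
    [[0, 0, 0], [0, 0, 0], 0.88],
    [[0, 0, 0], [0, 0, 0], 1],
    [[0, 0, 0], [0, 0, 0], 1],
    [[0, 0, 0], [0, 0, 0], 1],
    [[0, 0, 0], [0, 0, 0], 1],
    [[0, 0, 0], [0, 0, 0], 1],
  ],
)

```text
clock: 55.47
eef_pos: [0.6093, -0.1728, 0.0532]
tool_rot: [0.74, 0.673, -0.0, -0.0]
ft_force: [-0.0, 0.3, 0.8]
grip_width: 0.0854
grasp_force: 0.0
```

Emit:
apply_moves(
  steps=[
    [[0, 0, -0.05], [0, 0, 0], 1],
    [[0, 0, -0.1], [0, 0, 0], 1],
    [[0, 0, -0.15], [0, 0, 0], 1],
    [[0, 0, -0.15], [0, 0, 0], 1],
    [[0, 0, -0.15], [0, 0, 0], 1],
    [[0, 0, -0.05], [0, 0, 0], 1],
    [[-0.05, -0.05, 0], [0, 0, 0], 1],
    [[-0.1, -0.1, 0], [0, 0, 0], 1],
  ],
)

```text
clock: 56.13
eef_pos: [0.579, -0.1986, 0.1851]
tool_rot: [0.739, 0.674, 0.002, 0.002]
ft_force: [-0.3, -1.2, -0.6]
grip_width: 0.0856
grasp_force: 0.0
```

Emit:
apply_moves(
  steps=[
    [[-0.12, -0.13, 0], [0, 0, 0], 1],
    [[-0.12, -0.13, 0], [0, 0, 0], 1],
    [[-0.12, -0.13, 0], [0, 0, 0], 1],
    [[-0.12, -0.13, 0], [0, 0, 0], 1],
    [[-0.1, -0.1, 0], [0, 0, 0], 1],
    [[-0.05, -0.05, 0], [0, 0, 0], 1],
    [[0, 0, 0], [0, 0, 0], 1],
    [[0, 0, 0], [0, 0, 0], 1],
  ],
)

```text
clock: 56.8
eef_pos: [0.4307, -0.3129, 0.1837]
tool_rot: [0.741, 0.672, 0.0, 0.0]
ft_force: [0.3, -0.1, 0.3]
grip_width: 0.0854
grasp_force: 0.0
```

```bash
python3 - <<'E'
from h import *
p,d=camera('top');P=cloud('top',d);P[d==0]=np.nan; p=p.astype(int); w=(np.ptp(p,axis=-1)<40)
for n,c in(("sq",(628,51)),("ob",(621,-60)),("rd",(609,-172))):
    m=(abs(P[...,0]*1000-c[0])<50)&(abs(P[...,1]*1000-c[1])<54); print(n,*rect(P,m&~w,.05,.085))
m=(abs(P[...,0]-.451)<.02)&(P[...,1]>-.02)&(P[...,1]<.45); print("rod",*rect(P,m,.0665,.085))
cv2.imwrite('pics/t6.png',p[...,::-1].astype(np.uint8))
E
```

```text
sq [630.2  52.3] [60.2 61.5] 81.8 304 0.0698
ob [620.2 -60.9] [87.  57.9] 87.4 388 0.0596
rd [ 608.8 -170.5] [58.1 62. ] 42.2 224 0.0651
rod [450.5 204.3] [378.6  19.8] 89.8 1045 0.0686
```

View pics/t6.png

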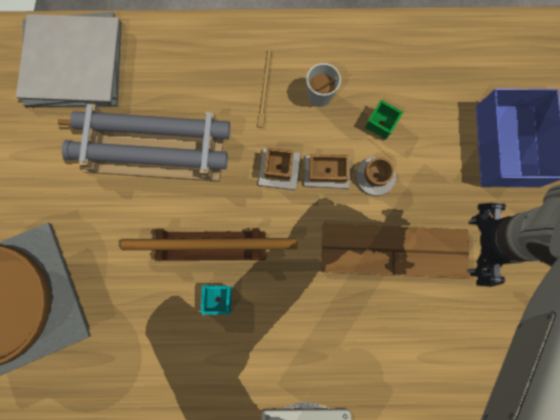

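All three pots are centred on their bats, at (279,164), (328,169) and (379,173). The rod is level and centred in the rest to within about 5 mm. Handing in.

```bash
python3 -c "
from h import *
print(bot.job_done())"
```

```text
the job is handed in; nothing more can be done
None
```

I handed the job in at about 57 s; no verdict came back. By the last camera check each pot stands within about 3 mm of its own bat's centre, and the rod lies in both notches about 5 mm off centre.

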